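# Put the sample ware away after the run

## Robot

A 6-joint arm with a two-finger parallel gripper is mounted at the origin on the work surface. World frame = base frame: x ahead of the robot, y to its left, z up, the work surface at z = 0. Lengths are in m, angles in rad, forces in N, time in s.
With the tool pointing down it reaches from about 0.35 to 0.725 m from the base axis. Payload 4.3 kg.
Tool frame: the origin (TCP) lies between the finger pads; the fingertips stand nose_length ahead of it and the grasp point (between the pads) lies 3 mm ahead of it (nose_length is the distance from the TCP to the fingertips, in m); z points along the fingers, x is the direction in which the jaws open and shut, and the axes are right-handed (so a half turn about z gives the same grasp; the last joint's range is limited). The gripper opens to 85 mm and grips with 20 to 120 N. Pads are 22 mm wide; open, the fingers measure 114 mm over their backs; the gripper's body (76 mm by 85 mm) begins 54 mm behind the grasp point. The pads swing forward as they close: fully open they stand 13 mm farther back than shut.
Start: joints at [1.22, 0.377, 0.081, 1.274, 0, 1.46], TCP at [0.137, 0.558, 0.253] pointing down, gripper open.
Joint ranges: [-2.72, 2.72], [-0.84, 1.66], [-1.02, 1.22], [-1.77, 2.12], [-1.37, 1.28], [-3.14, 3.14]. Speed limits (rad/s): [2.57, 2.57, 3.14, 3.14, 3.14, 3.14].

## Interface

Orientations are given as a unit quaternion [w, x, y, z].
In Python, from rig import * gives the robot as it stands.
- The arm moves only by the tool carry_out, never from a script. Its argument "increments" is a list of rows, each a list of 5 numbers: the shift along the tool's x, y, z in cm, then the turn about the tool's z in degrees, then the opening, from -1 (shut) to 1 (fully open). In form: [[dx, dy, dz, roll, gripper], ...]. A call has 1 to 20 rows; each row is the pose to reach, as a shift and turn from the pose commanded when the call began, along the tool's axes at that moment; what a row does not reach only later rows make up. A row lasts 1/12 s, in which the tool goes at most 41.7 mm and 7.16 degrees, less where a joint would pass 70% of its speed; a pose out of reach is approached as far as the arm can. A call with a gripper value outside its range is refused whole. The fingers move at their own pace and stop on an object; "force" is the grip in N (left out, the last holds). Time passes only in rows, so rows that repeat a pose let the fingers close. It gives the time, the measured TCP pose, the force and the opening at its end, in the units of the state.
- sense(): the state, without advancing time (a new reading comes with each control period).
- get_image(name): name is "side" or "top"; returns a dict with "color" (480x640x3 uint8, red, green, blue), "depth" (480x640 float32, m along the optical axis (not along the pixel's ray), 0 where there is no reading), "fx", "fy", "cx", "cy" (pixels), "distortion" ([k1, k2, p1, p2, k3] as OpenCV has them; the pictures are not rectified), "eye" and "rotation" of the camera in the world. Camera axes: x right, y down, z forward; pixel columns grow to the right and rows downward; lengths in m; the calibration is good to about 2 mm. A picture is of the moment at which its call begins.
- hand_in(): hands the job in, once; it reports no verdict.
The state is a dict: "t": time; "joints": joint angles; "qvel": joint speeds; "tau": joint torques, N m; "eef_pos": TCP position; "orientation": TCP orientation; "wrist_force": force on the tool from outside, world axes, zero at the start; "torque": the same for the moment, N m; "opening": finger opening in m.
Only numpy, scipy, OpenCV 4.12 (cv2) and the standard library are available. Lean on these libraries where they do the work, as an engineer would, in place of code of your own. Each camera call takes 0.05 s, during which the arm holds its last target.

## Task

Clear the bench after the measurement run: stand both tall vials in the vial rack and both squat jars in the jar rack, one to a bay, and lay the pump cassette flat in its tray, rollers up, lengthwise, within the walls. Keep vials and jars from tipping over, and leave the flask and the amber reagent bottle standing where they are.

Things in the scene. Friction and masses are not known exactly. Their poses are not given: they have to be found in the camera images.
- vial_a_center (a point): Tall narrow capped sample vial, white plastic with a grey screw cap: an upright cylinder 28 mm in diameter and 80 mm high, about 45 g. The point is at its centre, 40 mm above its underside; its z axis is the cylinder's axis. It stands on the bench at the start. The two vials are alike.
- vial_b_center (a point): Tall narrow capped sample vial, white plastic with a grey screw cap: an upright cylinder 28 mm in diameter and 80 mm high, about 45 g. The point is at its centre, 40 mm above its underside; its z axis is the cylinder's axis. It stands on the bench at the start. The two vials are alike.
- jar_a_center (a point): Squat capped sample jar, white plastic with a grey screw cap: an upright cylinder 46 mm in diameter and 62 mm high, about 90 g. The point is at its centre, 31 mm above its underside; its z axis is the cylinder's axis. It stands on the bench at the start. The two jars are alike.
- jar_b_center (a point): Squat capped sample jar, white plastic with a grey screw cap: an upright cylinder 46 mm in diameter and 62 mm high, about 90 g. The point is at its centre, 31 mm above its underside; its z axis is the cylinder's axis. It stands on the bench at the start. The two jars are alike.
- cassette_center (a point): Pump cassette: a plain grey plastic block with three small steel rollers in its top, 76 mm long (its x), 36 mm wide (its y), 45 mm high (its z), about 160 g. The point is at its centre, 22.5 mm above its underside. It lies flat on the bench, rollers up, at any yaw.
- vial_rack: Vial rack, fixed to the bench, light grey: a low block 114 mm (its y) by 54 mm (its x), 32 mm high, with two square open-topped bays of 44 x 44 mm inside, their centres 30 mm either side of the origin along its y axis. The bay floors are 6 mm above the bench; the walls are 26 mm above the bay floors, 5 mm thick, and 16 mm thick between the bays. The origin is at the centre of its underside, on the bench.
- jar_rack: Jar rack, fixed to the bench, light grey: a low block 147 mm (its y) by 72 mm (its x), 24 mm high, with two square open-topped bays of 62 x 62 mm inside, their centres 37.5 mm either side of the origin along its y axis. The bay floors are 6 mm above the bench; the walls are 18 mm above the bay floors, 5 mm thick, and 13 mm thick between the bays. The origin is at the centre of its underside, on the bench.
- cassette_tray: Cassette tray, fixed to the bench, light grey: a shallow tray of one undivided bay, 110 mm (its y) by 70 mm (its x) outside, 100 by 60 mm inside, 16 mm high. Its floor is 6 mm above the bench, the walls 10 mm above the floor and 5 mm thick. The origin is at the centre of its underside, on the bench.
- flask_center (a point): Conical glass flask, foot 64 mm in diameter, neck 24 mm, 102 mm high, 140 g. The point is on its axis, 50 mm above its underside. A bystander: it stands among the things to be sorted and must be left standing where it is.
- reagent_center (a point): Amber glass reagent bottle with a black cap, 50 mm in diameter, 98 mm high, 160 g. The point is on its axis, 49 mm above its underside. A bystander: it stands among the things to be sorted and must be left standing where it is.

How it is judged:
At the end, for the whole second after the job is handed in: One vial upright in each vial-rack bay, one jar upright in each jar-rack bay (within 12 mm of the bay centre each way, on its floor within 6 mm, 0.12 rad); cassette flat, rollers up, in its tray (within 16 mm each way, lengthwise within 0.3 rad); all released, at rest (((x of vial_a_center in the frame of vial_rack between -0.012 and 0.012 m and y of vial_a_center in the frame of vial_rack between 0.018 and 0.042 m and z of vial_a_center in the frame of vial_rack between 0.04 and 0.052 m and angle between each of vial_a_center, vial_b_center's own z axis and vertical below 0.12 rad and x of vial_b_center in the frame of vial_rack between -0.012 and 0.012 m and y of vial_b_center in the frame of vial_rack between -0.042 and -0.018 m and z of vial_b_center in the frame of vial_rack between 0.04 and 0.052 m) or (x of vial_a_center in the frame of vial_rack between -0.012 and 0.012 m and y of vial_a_center in the frame of vial_rack between -0.042 and -0.018 m and z of vial_a_center in the frame of vial_rack between 0.04 and 0.052 m and angle between each of vial_a_center, vial_b_center's own z axis and vertical below 0.12 rad and x of vial_b_center in the frame of vial_rack between -0.012 and 0.012 m and y of vial_b_center in the frame of vial_rack between 0.018 and 0.042 m and z of vial_b_center in the frame of vial_rack between 0.04 and 0.052 m)) and ((x of jar_a_center in the frame of jar_rack between -0.012 and 0.012 m and y of jar_a_center in the frame of jar_rack between 0.0255 and 0.0495 m and z of jar_a_center in the frame of jar_rack between 0.031 and 0.043 m and angle between each of jar_a_center, jar_b_center's own z axis and vertical below 0.12 rad and x of jar_b_center in the frame of jar_rack between -0.012 and 0.012 m and y of jar_b_center in the frame of jar_rack between -0.0495 and -0.0255 m and z of jar_b_center in the frame of jar_rack between 0.031 and 0.043 m) or (x of jar_a_center in the frame of jar_rack between -0.012 and 0.012 m and y of jar_a_center in the frame of jar_rack between -0.0495 and -0.0255 m and z of jar_a_center in the frame of jar_rack between 0.031 and 0.043 m and angle between each of jar_a_center, jar_b_center's own z axis and vertical below 0.12 rad and x of jar_b_center in the frame of jar_rack between -0.012 and 0.012 m and y of jar_b_center in the frame of jar_rack between 0.0255 and 0.0495 m and z of jar_b_center in the frame of jar_rack between 0.031 and 0.043 m)) and x of cassette_center in the frame of cassette_tray between -0.016 and 0.016 m and y of cassette_center in the frame of cassette_tray between -0.016 and 0.016 m and z of cassette_center in the frame of cassette_tray between 0.0225 and 0.0345 m and angle between cassette_center's own z axis and vertical below 0.12 rad and angle between the x axis of cassette_center and the y axis of cassette_tray, either way round below 0.3 rad and linear speed of each of vial_a, vial_b, jar_a, jar_b, cassette below 0.02 m/s); the robot touches nothing.
It fails at once if the flask is shifted by more than 25 mm or tipped (distance of flask_center from where it was at the start of the episode above 0.025 m or angle between flask_center's own z axis and vertical above 0.4 rad).
It fails at once if the reagent bottle is shifted by more than 25 mm or tipped (distance of reagent_center from where it was at the start of the episode above 0.025 m or angle between reagent_center's own z axis and vertical above 0.4 rad).
It fails at once if a vial or a jar is tipped over (tilted by more than 45 degrees) (angle between any of vial_a_center, vial_b_center, jar_a_center, jar_b_center's own z axis and vertical above 0.785 rad).
It also fails if it takes over 136 s, if anything falls off the work surface, if the arm or the gripper's body presses on something with over 40 N, if the wrist force passes 120 N, or if a joint passes its speed limit or range.

## Working session

There is one attempt and no reset: what is moved stays moved. The work goes in short steps, Python scripts to look and compute and a tool call to move; the robot and the scene stay as the last step left them, time stands still between calls to the robot, and variables do not carry over. Pictures are saved under pics/ and viewed, and the job is handed in when it is done.

Besides the shell and the picture viewer there is one more tool, called after "Emit:" by a JSON object that holds its "op" and its "data". carry_out: Moves the arm, as the interface text tells. Its arguments: {"type":"object","properties":{"increments":{"type":"array","items":{"type":"array","items":{"type":"number"}}},"force":{"type":"number"}},"required":["increments"]}

```bash
mkdir -p pics; ls; cat > h.py <<'E'
from rig import *
import numpy as np, cv2
def cam(name):
    d=get_image(name); 
    return d
def save(d,fn,crop=None,s=1):
    im=d["color"][:,:,::-1]
    if crop: x0,y0,x1,y1=crop; im=im[y0:y1,x0:x1]
    im=cv2.resize(im,None,fx=s,fy=s,interpolation=cv2.INTER_CUBIC)
    cv2.imwrite("pics/"+fn,im)
def ray(d,u,v):
    K=np.array([[d["fx"],0,d["cx"]],[0,d["fy"],d["cy"]],[0,0,1.]])
    p=cv2.undistortPoints(np.array([[[u,v]]],float),K,np.array(d["distortion"],float))[0,0]
    return np.array([p[0],p[1],1.])
def pt(d,u,v):
    r=ray(d,u,v); z=float(d["depth"][int(round(v)),int(round(u))])
    return np.array(d["rotation"])@(r*z)+np.array(d["eye"])
def onz(d,u,v,z):
    r=np.array(d["rotation"])@ray(d,u,v); e=np.array(d["eye"])
    return e+r*(z-e[2])/r[2]
def cloud(d):
    h,w=d["depth"].shape
    K=np.array([[d["fx"],0,d["cx"]],[0,d["fy"],d["cy"]],[0,0,1.]])
    uv=np.stack(np.meshgrid(np.arange(w),np.arange(h)),-1).reshape(-1,1,2).astype(float)
    p=cv2.undistortPoints(uv,K,np.array(d["distortion"],float)).reshape(-1,2)
    z=d["depth"].reshape(-1,1)
    P=np.c_[p,np.ones(len(p))]*z
    P=P@np.array(d["rotation"]).T+np.array(d["eye"])
    P[z[:,0]==0]=np.nan
    return P.reshape(h,w,3)
E
python3 - <<'E'
from h import *
print(sense())
import pickle
for n in("top","side"):
    d=cam(n); save(d,n+"0.png"); pickle.dump(d,open(n+"0.pkl","wb"))
    print(n,d["eye"],d["rotation"],d["fx"],d["distortion"])
E
```

```text
pics
{'t': 0.0, 'joints': array([1.21971479e+00, 3.78107553e-01, 7.96231068e-02, 1.27440109e+00,
       1.35318365e-06, 1.46049931e+00]), 'qvel': array([ 0.00034295, -0.00053762,  0.00082185, -0.00136421, -0.00192891,
       -0.00042705]), 'tau': array([-9.67671294e-04, -4.63604593e+01,  2.69874144e+01,  2.08772323e-02,
       -1.40831580e-04,  8.84525413e-07]), 'eef_pos': array([0.13689673, 0.55783376, 0.25233435]), 'orientation': array([ 5.49614878e-04,  7.86912714e-01,  6.17063440e-01, -8.88328246e-04]), 'wrist_force': array([-0.27815306,  0.25069836, -0.30866761]), 'torque': array([-0.00437814, -0.01276574, -0.01400129]), 'opening': 0.08550207632303995}
top [0.34094832 0.01549835 1.21238705] [-0.03643348  0.71443956 -0.69641277  0.05707864] 479.1082809775107 [-0.02429447  0.          0.          0.          0.        ]
side [0.09750624 0.92941709 0.71049465] [ 0.09807694 -0.1778706   0.85646766 -0.47455885] 481.89847741529286 [-0.04577679  0.          0.          0.          0.        ]
```

```bash
sed -i 's/np.array(d\["rotation"\])/Rm(d)/g' h.py; cat >> h.py <<'E'
from scipy.spatial.transform import Rotation as Ro
def Rm(d):
    w,x,y,z=d["rotation"]; return Ro.from_quat([x,y,z,w]).as_matrix()
E
python3 - <<'E'
import rig; print([n for n in dir(rig) if not n.startswith('_')], getattr(rig,'nose_length',None))
E
```

```text
['IKError', 'get_image', 'hand_in', 'nose_length', 'sense'] 0.022
```

View pics/top0.png

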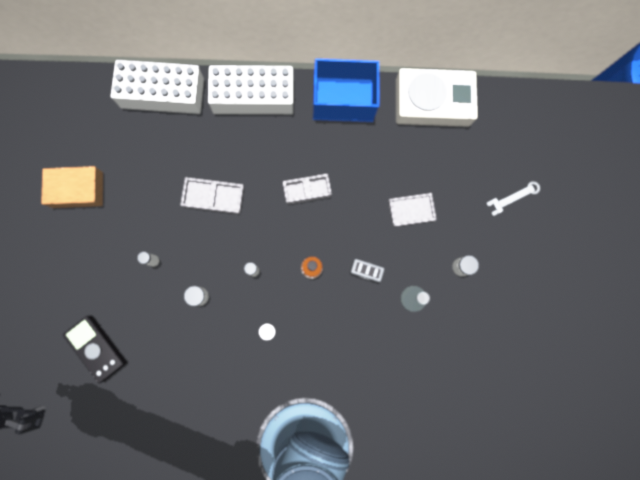

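View pics/side0.png

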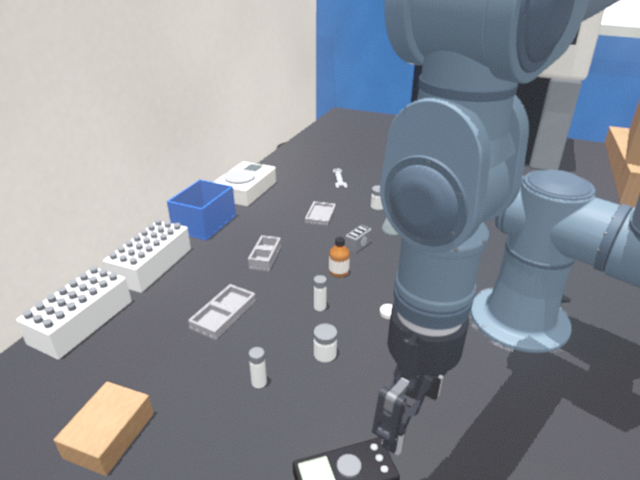

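```bash
python3 - <<'E'
from h import *
import pickle
d=pickle.load(open("top0.pkl","rb"))
save(d,"t1.png",(120,165,360,345),3.3)
save(d,"t2.png",(280,165,520,345),3.3)
C=cloud(d)
z=C[:,:,2]
for u,v in((148,259),(251,269),(196,296),(466,266),(267,332),(425,298),(312,267),(368,270),(212,195),(307,188),(413,209),(300,370)):
    print(u,v,C[v,u].round(4))
m=((z>0.012)&(z<0.2)).astype(np.uint8)
n,l,s,c=cv2.connectedComponentsWithStats(m)
for i in range(1,n):
    if s[i,4]<40: continue
    P=C[l==i]; zt=np.percentile(P[:,2],95); T=P[P[:,2]>zt-0.006]
    print(i,s[i],"ztop",zt.round(4),"topmid",((T.min(0)+T.max(0))/2)[:2].round(4),"ext",np.ptp(T,axis=0).round(4))
E
```

```text
148 259 [0.4382 0.3794 0.0784]
251 269 [0.4208 0.1358 0.081 ]
196 296 [0.3546 0.2655 0.0615]
466 266 [ 0.4424 -0.3817  0.0662]
267 332 [0.2716 0.0976 0.0128]
425 298 [ 0.3622 -0.2706  0.1053]
312 267 [ 0.4278 -0.0074  0.1001]
368 270 [ 0.4279 -0.1451  0.0503]
212 195 [0.6087 0.2475 0.025 ]
307 188 [0.6326 0.0087 0.0306]
413 209 [ 0.5921 -0.2668  0.0044]
300 370 [0.1803 0.0139 0.    ]
1 [ 314   59   65   62 2379] ztop 0.0998 topmid [ 0.8858 -0.0811] ext [0.1239 0.1579 0.0122]
2 [ 111   61   92   52 4016] ztop 0.0825 topmid [0.8868 0.3995] ext [0.0856 0.1952 0.0111]
3 [ 209   66   84   48 3881] ztop 0.0825 topmid [0.8857 0.1583] ext [0.0828 0.1919 0.0108]
4 [ 396   69   81   57 4326] ztop 0.0691 topmid [ 0.8841 -0.3176] ext [0.1242 0.1925 0.0108]
6 [  42  167   60   41 2257] ztop 0.0527 topmid [0.6172 0.597 ] ext [0.097  0.1355 0.0096]
7 [284 174  48  29 502] ztop 0.0351 topmid [0.634  0.0077] ext [0.0733 0.1193 0.0086]
8 [181 177  63  36 590] ztop 0.0266 topmid [0.6108 0.2488] ext [0.0838 0.1524 0.0105]
10 [389 193  47  33 269] ztop 0.0195 topmid [ 0.5902 -0.2612] ext [0.0865 0.1177 0
[... 189 characters left out ...]
56  25  20 385] ztop 0.0647 topmid [ 0.4466 -0.3876] ext [0.042  0.0477 0.0087]
25 [350 259  34  23 486] ztop 0.05 topmid [ 0.4295 -0.1432] ext [0.0503 0.0781 0.0101]
26 [245 262  14  14 142] ztop 0.0828 topmid [0.4243 0.1374] ext [0.026  0.0264 0.0085]
27 [185 286  23  20 366] ztop 0.0652 topmid [0.3568 0.2703] ext [0.0428 0.0438 0.0087]
28 [401 286  28  25 498] ztop 0.1039 topmid [ 0.3633 -0.2654] ext [0.0257 0.0263 0.0089]
29 [  63  316   64   67 2177] ztop 0.0395 topmid [0.222  0.5122] ext [0.1518 0.1441 0.0117]
30 [260 325  15  14  78] ztop 0.0169 topmid [0.2729 0.0975] ext [0.0319 0.0341 0.0066]
36 [ 262  404   86   76 1899] ztop 0.1612 topmid [0.0211 0.0504] ext [0.0649 0.0303 0.0431]
```

View pics/t1.png

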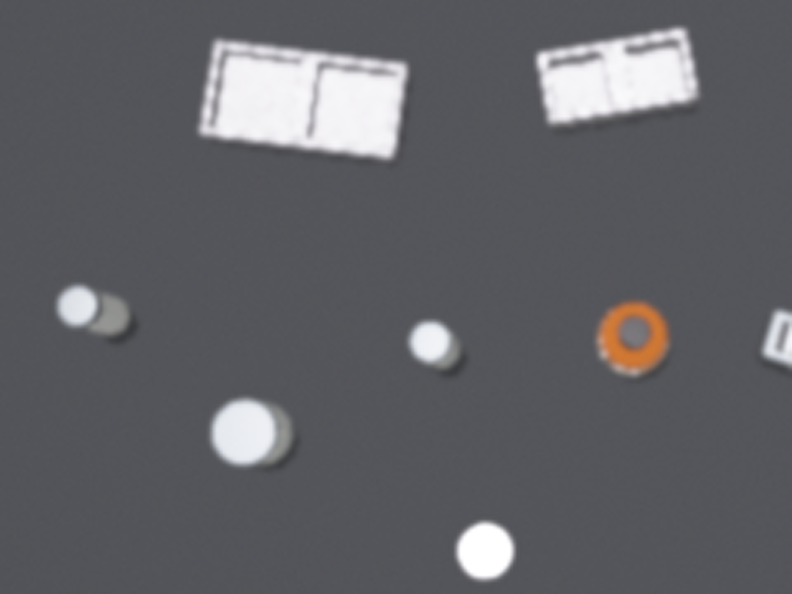

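View pics/t2.png

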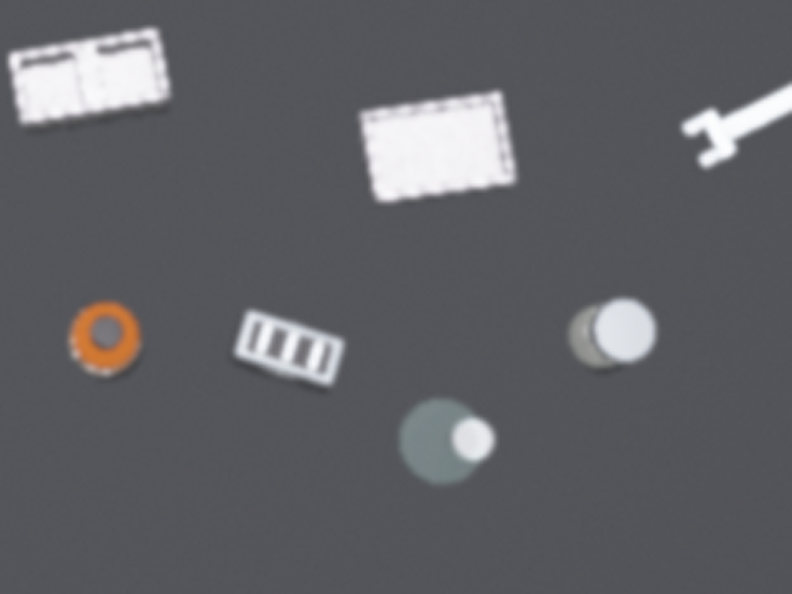

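```bash
cat > fit.py <<'E'
from h import *
from scipy.optimize import minimize
def proj(d,P):
    R=Rm(d).T; t=-R@np.array(d["eye"])
    K=np.array([[d["fx"],0,d["cx"]],[0,d["fy"],d["cy"]],[0,0,1.]])
    return cv2.projectPoints(np.asarray(P,float),cv2.Rodrigues(R)[0],t,K,np.array(d["distortion"],float))[0][:,0]
def box(p,lx,ly,h,z0=0):
    c,s=np.cos(p[2]),np.sin(p[2]); o=[]
    for a in(-1,1):
        for b in(-1,1):
            X=a*lx/2;Y=b*ly/2
            for z in(z0,z0+h): o.append([p[0]+c*X-s*Y,p[1]+s*X+c*Y,z])
    return o
def cyl(p,r,h,z0=0):
    th=np.linspace(0,2*np.pi,48,endpoint=False); o=[]
    for z in(z0,z0+h): o+=[[p[0]+r*np.cos(t),p[1]+r*np.sin(t),z] for t in th]
    return o
S=16; UP=4
def sil(d,pts,shape,x0,y0):
    q=(proj(d,pts)-[x0,y0]+0.5)*UP-0.5
    hull=cv2.convexHull((q*S).astype(np.int32))
    m=np.zeros((shape[0]*UP,shape[1]*UP),np.uint8)
    cv2.fillConvexPoly(m,hull,255,shift=4,lineType=cv2.LINE_AA)
    return cv2.resize(m,shape[::-1],interpolation=cv2.INTER_AREA)/255.
def fit(d,model,p0,thr=None,pad=8):
    uv=proj(d,model(p0)); x0,y0=(uv.min(0)-pad).astype(int).clip(0); x1,y1=(uv.max(0)+pad).astype(int)
    im=d["color"][y0:y1,x0:x1].astype(float)
    g=im.max(2); bg=np.median(np.r_[g[0],g[-1],g[:,0],g[:,-1]])
    m=cv2.GaussianBlur
    a=np.clip((g-bg-8)/ (thr or 30),0,1)
    def cost(p): return ((cv2.GaussianBlur(sil(d,model(p),a.shape,x0,y0),(0,0),.6)-a)**2).sum()
    best=None
    for dx in(-.004,0,.004):
      for dy in(-.004,0,.004):
        p=np.array(p0,float)+np.r_[dx,dy,np.zeros(len(p0)-2)]
        sx=np.vstack([p]+[p+np.eye(len(p))[i]*[.004,.004,.06][i] for i in range(len(p))])
        r=minimize(cost,p,method="Nelder-Mead",options=dict(initial_simplex=sx,xatol=2e-4,fatol=.01))
        if best is None or r.fun<best.fun: best=r
    return best.x,best.fun
VIAL=lambda p:cyl(p,.014,.08)
JAR=lambda p:cyl(p,.023,.062)
CAS=lambda p:box(p,.076,.036,.045)
VR=lambda p:box(p,.054,.114,.032)
JR=lambda p:box(p,.072,.147,.024)
TR=lambda p:box(p,.070,.110,.016)
REA=lambda p:cyl(p,.025,.07)
E
cat > m0.py <<'E'
from fit import *
import pickle
d=pickle.load(open("top0.pkl","rb")); s=pickle.load(open("side0.pkl","rb"))
L=dict(vialL=(VIAL,[.4425,.385]),vialR=(VIAL,[.4243,.1374]),jarL=(JAR,[.3568,.268]),jarR=(JAR,[.4466,-.385]),
 cas=(CAS,[.4295,-.1432,1.3]),vr=(VR,[.634,.0077,.15]),jr=(JR,[.611,.249,-.12]),tr=(TR,[.59,-.265,.12]),rea=(REA,[.433,-.008]))
ov=s["color"][:,:,::-1].copy(); ot=d["color"][:,:,::-1].copy()
out={}
for k,(m,p0) in L.items():
    p,c=fit(d,m,p0); out[k]=p
    print(k,p.round(4),"cost",round(c,2))
    for img,cam_ in((ov,s),(ot,d)):
        q=cv2.convexHull(proj(cam_,m(p)).astype(np.float32)); cv2.polylines(img,[(q*16).astype(np.int32)],True,(0,255,0),1,cv2.LINE_AA,4)
cv2.imwrite("pics/ov_side.png",cv2.resize(ov[150:400,180:420],None,fx=2.4,fy=2.4)); cv2.imwrite("pics/ov_top.png",cv2.resize(ot[160:330,120:500],None,fx=2.1,fy=2.1))
pickle.dump(out,open("p0.pkl","wb"))
E
python3 m0.py
```

```text
vialL [0.4424 0.3926] cost 7.57
vialR [0.4241 0.1405] cost 8.1
jarL [0.3561 0.2735] cost 10.68
jarR [ 0.4471 -0.3919] cost 8.25
cas [ 0.43   -0.1463  1.2842] cost 10.29
vr [0.6367 0.01   0.2058] cost 39.75
jr [ 0.6124  0.2508 -0.0905] cost 34.29
tr [ 0.5909 -0.2641  0.1678] cost 54.01
rea [ 0.4322 -0.0067] cost 13.38
```

View pics/ov_side.png

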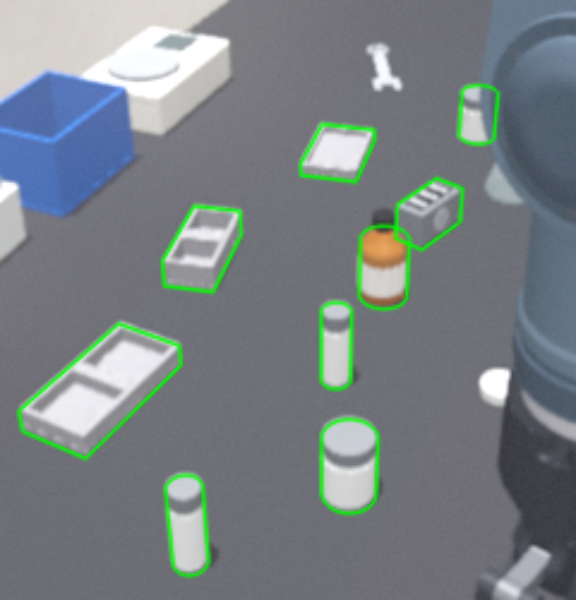

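View pics/ov_top.png

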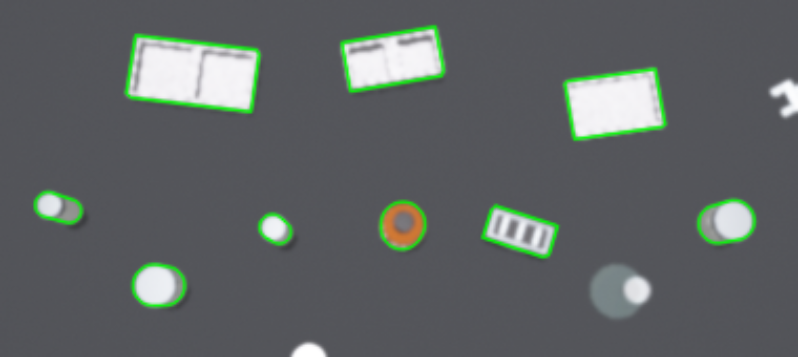

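```bash
cat > pl.py <<'E'
import sys
from h import *
# usage: pl.py x,y,z,yawdeg ...  -> shifts from present measured pose (tool axes), cm/deg
s=sense(); w,x,y,z=s["orientation"]; R=Ro.from_quat([x,y,z,w]).as_matrix()
yaw=np.degrees(np.arctan2(R[1,0],R[0,0])); p=s["eef_pos"]
print("t",round(s["t"],2),"p",p.round(4),"yaw",yaw.round(1),"j6",s["joints"][5].round(2),"tilt",np.degrees(np.arccos(-R[2,2])).round(2),"F",s["wrist_force"].round(1),"open",round(s["opening"],4))
for a in sys.argv[1:]:
    q=[float(v) for v in a.split(",")]
    dv=R.T@(np.array(q[:3])-p); r=(yaw-q[3]+180)%360-180
    print(a,"->",(dv*100).round(2),"roll",r.round(1),"rows",max(np.linalg.norm(dv)/.0417,abs(r)/7.16).round(1))
E
python3 pl.py .4424,.3926,.19,11.8 .4424,.3926,.058,11.8
```

```text
t 0.1 p [0.1369 0.5579 0.2525] yaw 76.2 j6 1.46 tilt 0.11 F [-1.2  0.1  0.4] open 0.085
.4424,.3926,.19,11.8 -> [-8.76 33.61  6.25] roll 64.4 rows 9.0
.4424,.3926,.058,11.8 -> [-8.73 33.61 19.45] roll 64.4 rows 9.5
```

Emit:
{"op": "carry_out", "data": {"increments": [[-8.76,33.6,6.25,64.4,1],[-8.76,33.6,6.25,64.4,1],[-8.76,33.6,6.25,64.4,1],[-8.76,33.6,6.25,64.4,1],[-8.76,33.6,6.25,64.4,1],[-8.76,33.6,6.25,64.4,1],[-8.76,33.6,6.25,64.4,1],[-8.76,33.6,6.25,64.4,1],[-8.76,33.6,6.25,64.4,1],[-8.76,33.6,6.25,64.4,1],[-8.76,33.6,6.25,64.4,1],[-8.76,33.6,6.25,64.4,1],[-8.76,33.6,6.25,64.4,1],[-8.76,33.6,6.25,64.4,1],[-8.76,33.6,6.25,64.4,1],[-8.76,33.6,6.25,64.4,1],[-8.76,33.6,6.25,64.4,1],[-8.76,33.6,6.25,64.4,1]], "force": 25}}

```text
t: 1.6
eef_pos: [0.4423, 0.3935, 0.191]
orientation: [-0.0, 0.995, 0.103, 0.0]
wrist_force: [-0.3, -0.3, -1.0]
opening: 0.0853
```

```bash
python3 pl.py .4424,.3926,.058,11.8; python3 - <<'E'
from h import *
for n in("top","side"):
    d=cam(n); save(d,n+"1.png",(100,200,340,350) if n=="top" else (180,200,480,430),2.5)
E
```

```text
t 1.6 p [0.4423 0.3935 0.191 ] yaw 11.8 j6 1.98 tilt 0.02 F [-0.3 -0.3 -1. ] open 0.0853
.4424,.3926,.058,11.8 -> [-1.00e-02  9.00e-02  1.33e+01] roll 0.0 rows 3.2
```

View pics/top1.png

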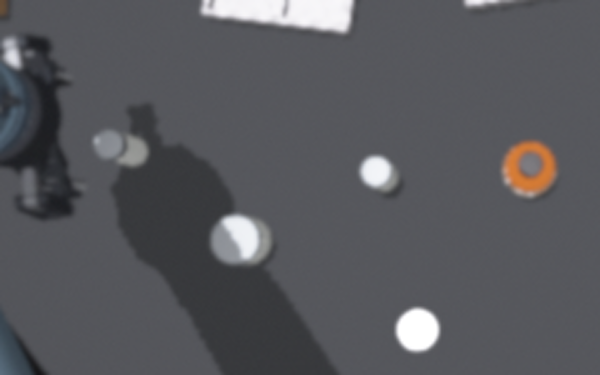

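View pics/side1.png

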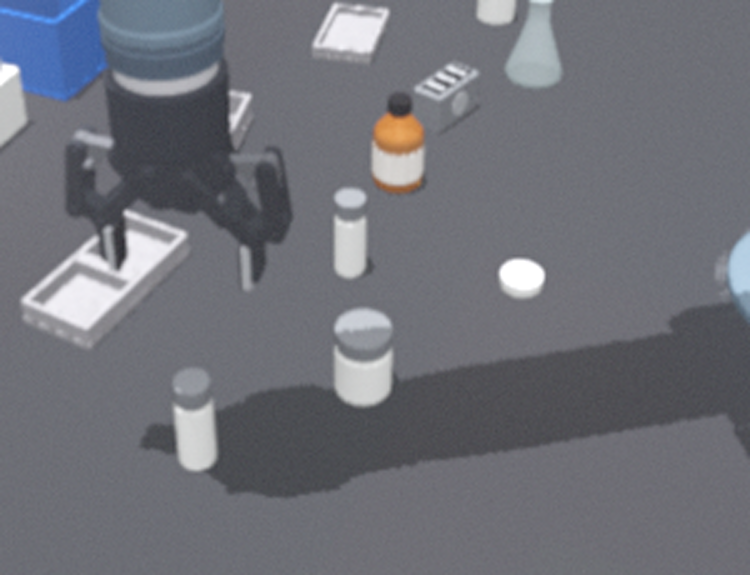

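```bash
python3 - <<'E'
from fit import *
p=np.array([.4423,.3935,.191-.018])
import pickle
for n,(x0,y0) in(("top",(100,200)),("side",(180,200))):
    d=pickle.load(open(n+"0.pkl","rb"))
    a=np.radians(11.8); u=np.array([np.cos(a),np.sin(a),0])
    print(n,((proj(d,[p,p+.0425*u,p-.0425*u,[.4423,.3935,.08]])-[x0,y0])*2.5).round(0).tolist())
E
```

```text
top [[69.0, 132.0], [63.0, 84.0], [76.0, 180.0], [105.0, 143.0]]
side [[182.0, 285.0], [122.0, 277.0], [242.0, 294.0], [190.0, 384.0]]
```

Emit:
{"op": "carry_out", "data": {"increments": [[0,0.08,3,0,1],[0,0.08,6,0,1],[0,0.08,9,0,1],[0,0.08,11,0,1],[0,0.08,12.5,0,1],[0,0.08,13.3,0,1],[0,0.08,13.3,0,1],[0,0.08,13.3,0,1],[0,0.08,13.3,0,-1],[0,0.08,13.3,0,-1],[0,0.08,13.3,0,-1],[0,0.08,13.3,0,-1],[0,0.08,13.3,0,-1],[0,0.08,13.3,0,-1],[0,0.08,13.3,0,-1],[0,0.08,13.3,0,-1],[0,0.08,13.3,0,-1],[0,0.08,13.3,0,-1]]}}

```text
t: 3.2
eef_pos: [0.443, 0.3927, 0.0583]
orientation: [-0.0, 0.995, 0.103, 0.0]
wrist_force: [-0.4, -0.5, 4.7]
opening: 0.0277
```

```bash
python3 pl.py .4424,.3926,.19,11.8 .6306,.0394,.19,11.8; python3 - <<'E'
from h import *
d=cam("side"); save(d,"side2.png",(180,200,480,430),2.5)
E
```

```text
t 3.2 p [0.443  0.3927 0.0583] yaw 11.8 j6 1.98 tilt 0.05 F [-0.4 -0.5  4.7] open 0.0277
.4424,.3926,.19,11.8 -> [-5.000e-02 -1.000e-02 -1.317e+01] roll 0.0 rows 3.2
.6306,.0394,.19,11.8 -> [ 11.15  38.42 -13.18] roll 0.0 rows 10.1
```

View pics/side2.png

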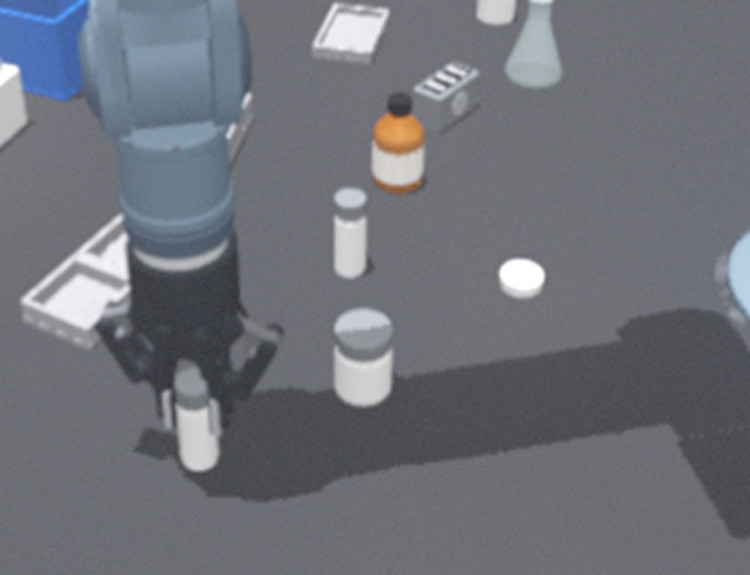

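Emit:
{"op": "carry_out", "data": {"increments": [[0,0,-2,0,-1],[0,0,-5,0,-1],[0,0,-9,0,-1],[0,0,-12,0,-1],[0.5,1.7,-13.2,0,-1],[1.5,5.2,-13.2,0,-1],[2.5,8.6,-13.2,0,-1],[3.5,12,-13.2,0,-1],[4.5,15.5,-13.2,0,-1],[5.5,19,-13.2,0,-1],[6.5,22.4,-13.2,0,-1],[7.5,25.8,-13.2,0,-1],[8.5,29.3,-13.2,0,-1],[9.5,32.7,-13.2,0,-1],[10.3,35.5,-13.2,0,-1],[10.8,37.2,-13.2,0,-1],[11.15,38.4,-13.2,0,-1],[11.15,38.4,-13.2,0,-1],[11.15,38.4,-13.2,0,-1],[11.15,38.4,-13.2,0,-1]]}}

```text
t: 4.92
eef_pos: [0.6296, 0.0406, 0.1895]
orientation: [-0.0, 0.995, 0.103, -0.001]
wrist_force: [-0.5, 1.2, -0.6]
opening: 0.0275
```

```bash
python3 pl.py .6306,.0394,.066,11.8; python3 - <<'E'
from fit import *
d=cam("side"); im=d["color"][:,:,::-1].copy()
for m,p in((VR,[.6367,.01,.206]),(JR,[.6124,.2508,-.09])):
    q=cv2.convexHull(proj(d,m(p)).astype(np.float32)); cv2.polylines(im,[(q*16).astype(np.int32)],True,(0,255,0),1,cv2.LINE_AA,4)
q=cv2.convexHull(proj(d,cyl([.6306,.0394],.014,.08,z0=.13)).astype(np.float32)); cv2.polylines(im,[(q*16).astype(np.int32)],True,(0,0,255),1,cv2.LINE_AA,4)
cv2.imwrite("pics/side3.png",cv2.resize(im[120:320,180:420],None,fx=3,fy=3))
E
```

```text
t 4.92 p [0.6296 0.0406 0.1895] yaw 11.9 j6 1.33 tilt 0.08 F [-0.5  1.2 -0.6] open 0.0275
.6306,.0394,.066,11.8 -> [ 0.08  0.15 12.35] roll 0.1 rows 3.0
```

View pics/side3.png

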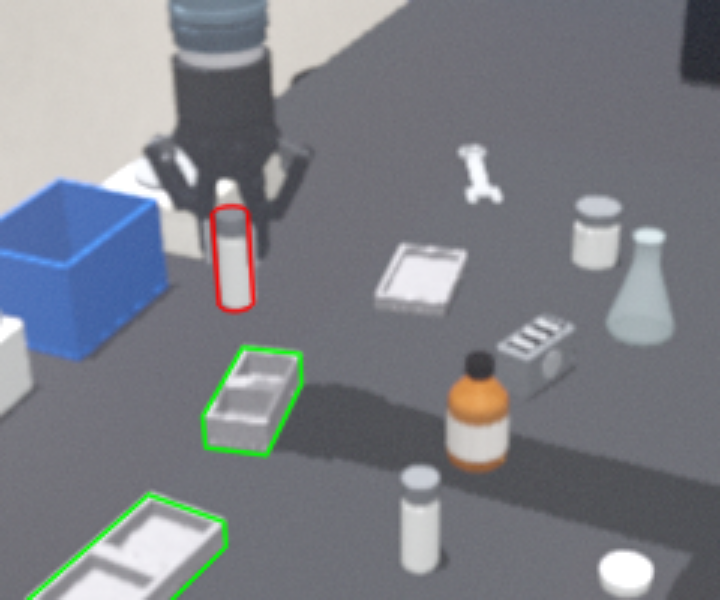

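Emit:
{"op": "carry_out", "data": {"increments": [[0.08,0.14,2.5,0,-1],[0.08,0.14,5,0,-1],[0.08,0.14,7.5,0,-1],[0.08,0.14,9.5,0,-1],[0.08,0.14,11,0,-1],[0.08,0.14,12,0,-1],[0.08,0.14,12.4,0,-1],[0.08,0.14,12.4,0,-1],[0.08,0.14,12.4,0,-1],[0.08,0.14,12.4,0,-1],[0.08,0.14,12.4,0,-1]]}}

```text
t: 5.88
eef_pos: [0.6324, 0.0383, 0.067]
orientation: [0.0, 0.995, 0.103, 0.001]
wrist_force: [-1.3, 0.3, -0.3]
opening: 0.0275
```

```bash
python3 pl.py .6306,.0394,.066,11.8; python3 - <<'E'
from fit import *
d=cam("side"); im=d["color"][:,:,::-1].copy()
cv2.imwrite("pics/side4.png",cv2.resize(im[120:320,180:420],None,fx=3,fy=3))
E
```

```text
t 5.88 p [0.6324 0.0383 0.067 ] yaw 11.8 j6 1.32 tilt 0.13 F [-1.3  0.3 -0.3] open 0.0275
.6306,.0394,.066,11.8 -> [-0.15 -0.14  0.1 ] roll 0.0 rows 0.1
```

View pics/side4.png

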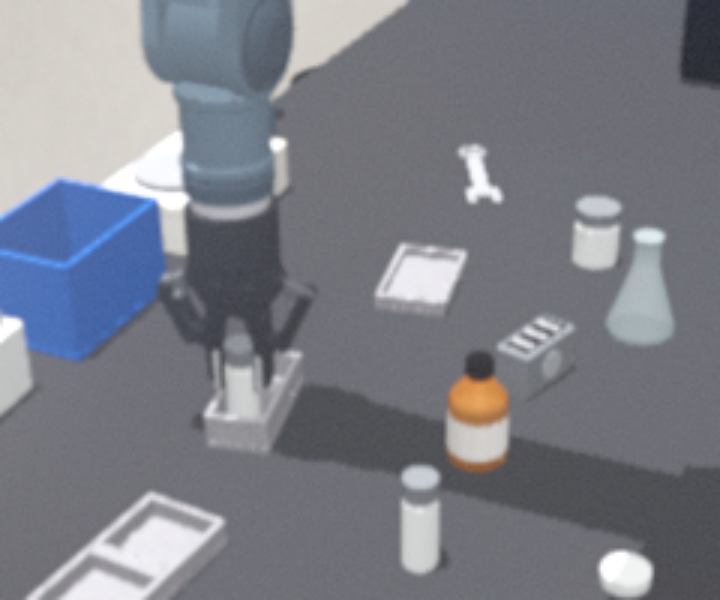

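Emit:
{"op": "carry_out", "data": {"increments": [[-0.1,-0.1,0.2,0,-1],[-0.1,-0.1,0.2,0,-1],[-0.1,-0.1,0.2,0,1],[-0.1,-0.1,0.2,0,1],[-0.1,-0.1,0.2,0,1],[-0.1,-0.1,0.2,0,1],[-0.1,-0.1,0.2,0,1],[-0.1,-0.1,0.2,0,1],[-0.1,-0.1,0.2,0,1],[-0.1,-0.1,0.2,0,1],[-0.1,-0.1,-2,0,1],[-0.1,-0.1,-5,0,1],[-0.1,-0.1,-9,0,1],[-0.1,-0.1,-12.5,0,1],[-0.1,-0.1,-12.5,0,1],[-0.1,-0.1,-12.5,0,1],[-0.1,-0.1,-12.5,0,1]]}}

```text
t: 7.35
eef_pos: [0.6302, 0.0389, 0.1904]
orientation: [-0.0, 0.995, 0.103, -0.0]
wrist_force: [0.1, 0.5, -1.0]
opening: 0.0855
```

```bash
python3 pl.py .4241,.1405,.19,11.8 .4241,.1405,.058,11.8; python3 - <<'E'
from fit import *
d=cam("side"); im=d["color"][:,:,::-1].copy()
cv2.imwrite("pics/side5.png",cv2.resize(im[120:320,180:420],None,fx=3,fy=3))
d=cam("top"); save(d,"top5.png",(200,160,460,340),3)
E
```

```text
t 7.35 p [0.6302 0.0389 0.1904] yaw 11.8 j6 1.33 tilt 0.01 F [ 0.1  0.5 -1. ] open 0.0855
.4241,.1405,.19,11.8 -> [-18.09 -14.16   0.05] roll 0.0 rows 5.5
.4241,.1405,.058,11.8 -> [-18.09 -14.15  13.25] roll 0.0 rows 6.4
```

View pics/side5.png

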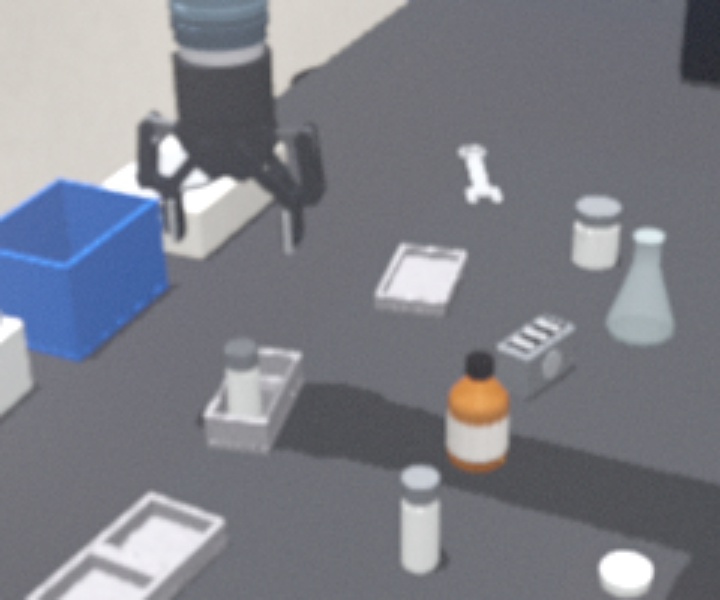

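Emit:
{"op": "carry_out", "data": {"increments": [[-3,-2.4,0,0,1],[-6,-4.7,0,0,1],[-9,-7.1,0,0,1],[-12,-9.4,0,0,1],[-15,-11.8,0,0,1],[-17,-13.3,0,0,1],[-18.1,-14.15,0,0,1],[-18.1,-14.15,0,0,1],[-18.1,-14.15,0,0,1],[-18.1,-14.15,0,0,1],[-18.1,-14.15,2,0,1],[-18.1,-14.15,4,0,1]]}}

```text
t: 8.45
eef_pos: [0.4275, 0.1402, 0.1513]
orientation: [-0.0, 0.995, 0.102, 0.002]
wrist_force: [-0.1, -0.2, -0.1]
opening: 0.0852
```

```bash
python3 pl.py .4241,.1405,.058,11.8
```

```text
t 8.45 p [0.4275 0.1402 0.1513] yaw 11.7 j6 1.54 tilt 0.27 F [-0.1 -0.2 -0.1] open 0.0852
.4241,.1405,.058,11.8 -> [-0.37 -0.1   9.33] roll -0.1 rows 2.2
```

Emit:
{"op": "carry_out", "data": {"increments": [[0,0,2.5,0,1],[0,0,5,0,1],[0,0,7.5,0,1],[0,0,8.7,0,1],[0,0,9.3,0,1],[0,0,9.3,0,1],[0,0,9.3,0,1],[0,0,9.3,0,1]]}}

```text
t: 9.12
eef_pos: [0.4257, 0.1404, 0.0587]
orientation: [-0.0, 0.995, 0.103, 0.001]
wrist_force: [0.1, -0.4, -0.2]
opening: 0.0855
```

```bash
python3 pl.py .4241,.1405,.058,11.8
```

```text
t 9.12 p [0.4257 0.1404 0.0587] yaw 11.8 j6 1.54 tilt 0.13 F [ 0.1 -0.4 -0.2] open 0.0855
.4241,.1405,.058,11.8 -> [-0.16 -0.04  0.07] roll -0.0 rows 0.0
```

Emit:
{"op": "carry_out", "data": {"increments": [[-0.1,0,0.05,0,-1],[-0.1,0,0.05,0,-1],[-0.1,0,0.05,0,-1],[-0.1,0,0.05,0,-1],[-0.1,0,0.05,0,-1],[-0.1,0,0.05,0,-1],[-0.1,0,0.05,0,-1],[-0.1,0,0.05,0,-1],[-0.1,0,0.05,0,-1],[-0.1,0,0.05,0,-1],[-0.1,0,-2,0,-1],[-0.1,0,-5,0,-1],[-0.1,0,-9,0,-1],[-0.1,0,-12,0,-1],[-0.1,0,-13.2,0,-1],[-0.1,0,-13.2,0,-1],[-0.1,0,-13.2,0,-1]]}}

```text
t: 10.53
eef_pos: [0.4237, 0.1403, 0.1899]
orientation: [-0.0, 0.995, 0.103, 0.001]
wrist_force: [0.6, 1.4, -0.8]
opening: 0.0274
```

```bash
python3 pl.py .6428,-.0194,.19,11.8 .6428,-.0194,.065,11.8
```

```text
t 10.53 p [0.4237 0.1403 0.1899] yaw 11.8 j6 1.54 tilt 0.09 F [ 0.6  1.4 -0.8] open 0.0274
.6428,-.0194,.19,11.8 -> [1.819e+01 2.011e+01 2.000e-02] roll 0.0 rows 6.5
.6428,-.0194,.065,11.8 -> [18.17 20.11 12.52] roll 0.0 rows 7.2
```

Emit:
{"op": "carry_out", "data": {"increments": [[1,1.1,0,0,-1],[3,3.3,0,0,-1],[5.2,5.7,0,0,-1],[7.4,8.2,0,0,-1],[9.6,10.6,0,0,-1],[11.8,13,0,0,-1],[14,15.5,0,0,-1],[16,17.7,0,0,-1],[17.4,19.2,0,0,-1],[18.2,20.1,0,0,-1],[18.2,20.1,0,0,-1],[18.2,20.1,0,0,-1],[18.2,20.1,0,0,-1],[18.2,20.1,0,0,-1]]}}

```text
t: 11.7
eef_pos: [0.6413, -0.0187, 0.189]
orientation: [-0.0, 0.995, 0.103, -0.001]
wrist_force: [-0.8, 0.0, -0.1]
opening: 0.0275
```

```bash
python3 pl.py .6428,-.0194,.065,11.8
```

```text
t 11.7 p [ 0.6413 -0.0187  0.189 ] yaw 11.8 j6 1.24 tilt 0.12 F [-0.8  0.  -0.1] open 0.0275
.6428,-.0194,.065,11.8 -> [ 0.15  0.11 12.39] roll 0.0 rows 3.0
```

Emit:
{"op": "carry_out", "data": {"increments": [[0,0,2.5,0,-1],[0,0,5,0,-1],[0,0,7.5,0,-1],[0,0,9.5,0,-1],[0,0,11,0,-1],[0,0,12,0,-1],[0,0,12.5,0,-1],[0,0,12.5,0,-1],[0,0,12.5,0,-1],[0,0,12.5,0,-1],[0,0,12.5,0,-1],[0,0,12.5,0,-1]]}}

```text
t: 12.7
eef_pos: [0.643, -0.0193, 0.0656]
orientation: [0.0, 0.995, 0.103, 0.001]
wrist_force: [-0.4, -0.5, -0.6]
opening: 0.0274
```

```bash
python3 pl.py .6428,-.0194,.065,11.8;python3 - <<'E'
from fit import *
d=cam("side"); im=d["color"][:,:,::-1].copy()
cv2.imwrite("pics/side6.png",cv2.resize(im[120:320,180:420],None,fx=3,fy=3))
E
```

```text
t 12.7 p [ 0.643  -0.0193  0.0656] yaw 11.8 j6 1.24 tilt 0.08 F [-0.4 -0.5 -0.6] open 0.0274
.6428,-.0194,.065,11.8 -> [-0.03  0.    0.06] roll 0.0 rows 0.0
```

View pics/side6.png

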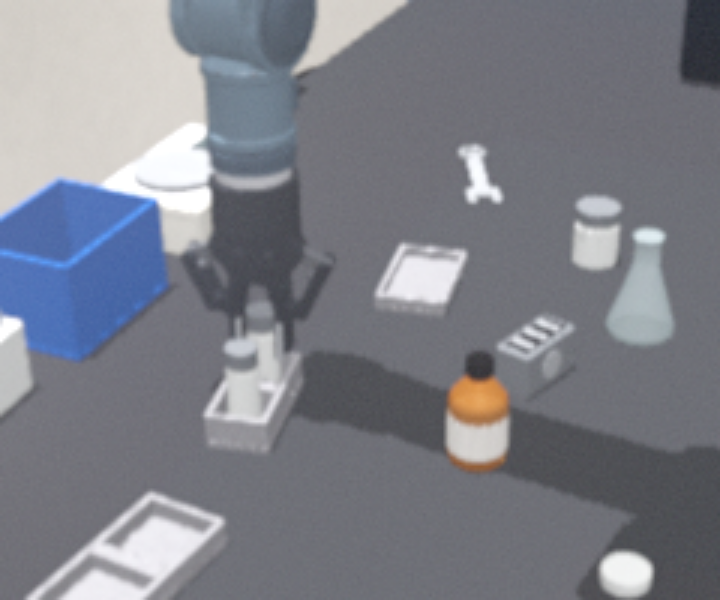

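Emit:
{"op": "carry_out", "data": {"increments": [[0,0,0.05,0,1],[0,0,0.05,0,1],[0,0,0.05,0,1],[0,0,0.05,0,1],[0,0,0.05,0,1],[0,0,0.05,0,1],[0,0,0.05,0,1],[0,0,0.05,0,1],[0,0,-2,0,1],[0,0,-5,0,1],[0,0,-9,0,1],[0,0,-12.5,0,1],[0,0,-12.5,0,1],[0,0,-12.5,0,1],[0,0,-12.5,0,1],[0,0,-12.5,0,1]]}}

```text
t: 14.08
eef_pos: [0.6413, -0.0192, 0.1879]
orientation: [-0.0, 0.995, 0.103, -0.002]
wrist_force: [0.0, 0.1, -1.0]
opening: 0.0854
```

```bash
python3 pl.py .430,-.1463,.15,-16.4 .430,-.1463,.038,-16.4;python3 - <<'E'
from fit import *
d=cam("side"); im=d["color"][:,:,::-1].copy()
cv2.imwrite("pics/side7.png",cv2.resize(im[120:320,180:420],None,fx=3,fy=3))
E
```

```text
t 14.08 p [ 0.6413 -0.0192  0.1879] yaw 11.8 j6 1.24 tilt 0.19 F [ 0.   0.1 -1. ] open 0.0854
.430,-.1463,.15,-16.4 -> [-23.27   8.13   3.85] roll 28.2 rows 6.0
.430,-.1463,.038,-16.4 -> [-23.24   8.14  15.05] roll 28.2 rows 6.9
```

View pics/side7.png

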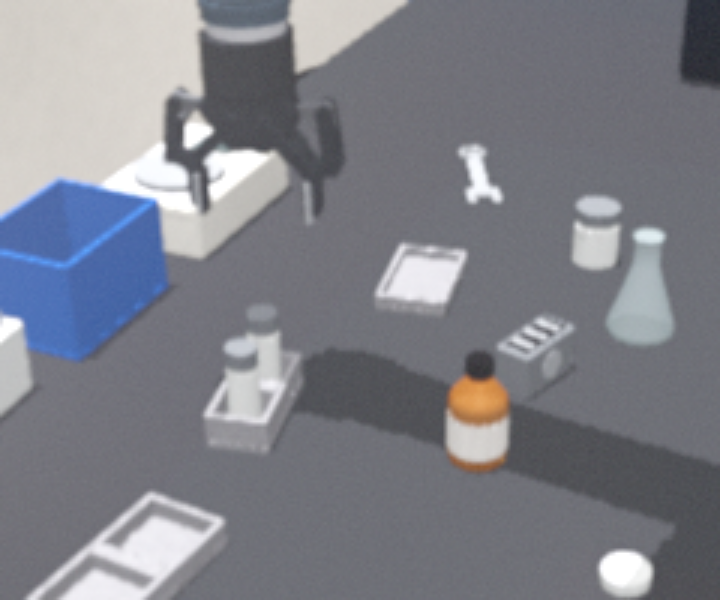

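Emit:
{"op": "carry_out", "data": {"increments": [[-3,1,0,4,1],[-6,2.1,0,8,1],[-9.5,3.3,0.5,12,1],[-13,4.5,1.5,16,1],[-16.5,5.7,2.5,20,1],[-20,7,3.5,24,1],[-22.3,7.8,4,27,1],[-23.4,8.1,4,28.2,1],[-23.4,8.1,4,28.2,1],[-23.4,8.1,4,28.2,1],[-23.4,8.1,4,28.2,1],[-23.4,8.1,4,28.2,1],[-23.4,8.1,4,28.2,1]]}}

```text
t: 15.22
eef_pos: [0.4313, -0.1461, 0.15]
orientation: [0.0, 0.99, -0.142, 0.001]
wrist_force: [-0.4, 0.2, -0.7]
opening: 0.0854
```

```bash
python3 pl.py .430,-.1463,.038,-16.4;python3 - <<'E'
from fit import *
d=cam("side"); im=d["color"][:,:,::-1].copy()
cv2.imwrite("pics/side8.png",cv2.resize(im[120:320,180:420],None,fx=3,fy=3))
E
```

```text
t 15.22 p [ 0.4313 -0.1461  0.15  ] yaw -16.3 j6 1.39 tilt 0.06 F [-0.4  0.2 -0.7] open 0.0854
.430,-.1463,.038,-16.4 -> [-0.13  0.05 11.2 ] roll 0.1 rows 2.7
```

View pics/side8.png

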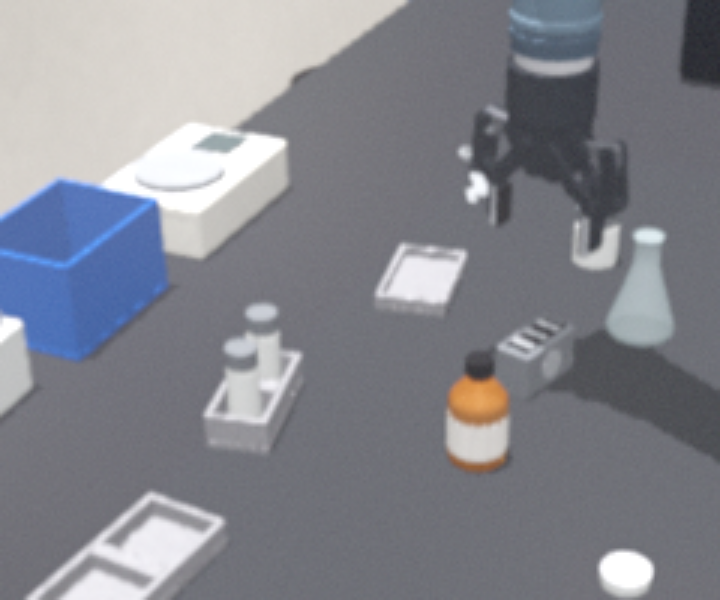

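Emit:
{"op": "carry_out", "data": {"increments": [[0,0,2.5,0,1],[0,0,5,0,1],[0,0,7.5,0,1],[0,0,9.5,0,1],[0,0,10.7,0,1],[0,0,11.2,0,1],[0,0,11.2,0,1],[0,0,11.2,0,1],[0,0,11.2,0,1],[0,0,11.2,0,-1],[0,0,11.2,0,-1],[0,0,11.2,0,-1],[0,0,11.2,0,-1],[0,0,11.2,0,-1],[0,0,11.2,0,-1],[0,0,11.2,0,-1],[0,0,11.2,0,-1],[0,0,11.2,0,-1],[0,0,11.2,0,-1]], "force": 40}}

```text
t: 16.85
eef_pos: [0.4305, -0.1467, 0.0383]
orientation: [0.0, 0.99, -0.143, 0.001]
wrist_force: [-0.8, -0.2, 6.8]
opening: 0.0351
```

```bash
python3 pl.py .430,-.1463,.15,-16.4 .5909,-.2641,.15,9.6
```

```text
t 16.85 p [ 0.4305 -0.1467  0.0383] yaw -16.4 j6 1.39 tilt 0.06 F [-0.8 -0.2  6.8] open 0.0351
.430,-.1463,.15,-16.4 -> [ -0.04  -0.02 -11.17] roll -0.0 rows 2.7
.5909,-.2641,.15,9.6 -> [ 18.72   6.73 -11.15] roll -26.0 rows 5.5
```

Emit:
{"op": "carry_out", "data": {"increments": [[0,0,-2,0,-1],[0,0,-5,0,-1],[0,0,-8.5,0,-1],[0,0,-11.2,0,-1],[1,0.4,-11.2,-1.5,-1],[3,1.1,-11.2,-4,-1],[5.2,1.9,-11.2,-7,-1],[7.4,2.7,-11.2,-10,-1],[9.6,3.5,-11.2,-13,-1],[11.8,4.2,-11.2,-16,-1],[14,5,-11.2,-19,-1],[16,5.8,-11.2,-22,-1],[17.7,6.4,-11.2,-24.5,-1],[18.7,6.75,-11.2,-26,-1],[18.7,6.75,-11.2,-26,-1],[18.7,6.75,-11.2,-26,-1],[18.7,6.75,-11.2,-26,-1],[18.7,6.75,-11.2,-26,-1],[18.7,6.75,-11.2,-26,-1]]}}

```text
t: 18.43
eef_pos: [0.5896, -0.2634, 0.1498]
orientation: [-0.0, 0.996, 0.084, -0.0]
wrist_force: [-0.4, 0.1, -1.4]
opening: 0.0355
```

```bash
python3 pl.py .5909,-.2641,.045,9.6; python3 - <<'E'
from fit import *
d=cam("side"); im=d["color"][:,:,::-1].copy()
cv2.imwrite("pics/side9.png",cv2.resize(im[100:300,200:440],None,fx=3,fy=3))
E
```

```text
t 18.43 p [ 0.5896 -0.2634  0.1498] yaw 9.6 j6 0.88 tilt 0.05 F [-0.4  0.1 -1.4] open 0.0355
.5909,-.2641,.045,9.6 -> [ 0.12  0.1  10.48] roll 0.0 rows 2.5
```

View pics/side9.png

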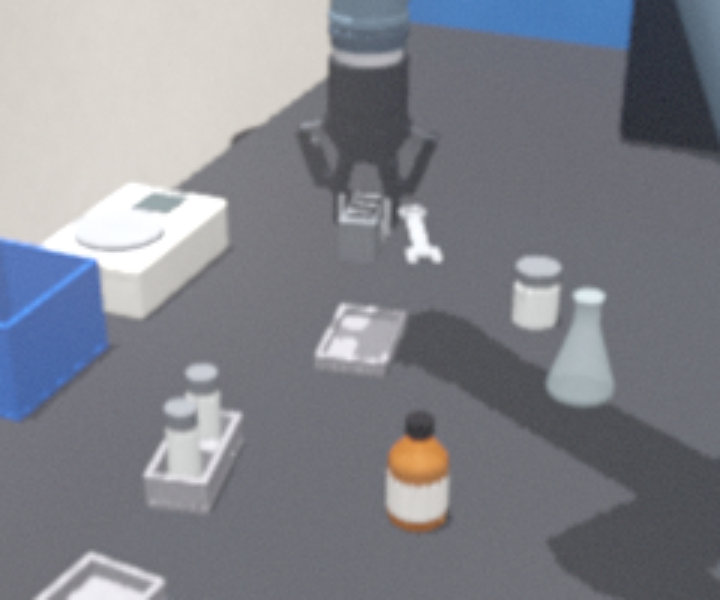

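Emit:
{"op": "carry_out", "data": {"increments": [[0.05,0.05,2.5,0,-1],[0.05,0.05,5,0,-1],[0.05,0.05,7,0,-1],[0.05,0.05,8.5,0,-1],[0.05,0.05,9.6,0,-1],[0.05,0.05,10.2,0,-1],[0.05,0.05,10.5,0,-1],[0.05,0.05,10.5,0,-1],[0.05,0.05,10.5,0,-1],[0.05,0.05,10.5,0,-1],[0.05,0.05,10.5,0,-1]]}}

```text
t: 19.4
eef_pos: [0.5916, -0.2648, 0.0457]
orientation: [0.0, 0.996, 0.084, 0.001]
wrist_force: [0.3, 0.6, -1.7]
opening: 0.0351
```

```bash
python3 pl.py .5909,-.2641,.045,9.6; python3 - <<'E'
from fit import *
d=cam("side"); im=d["color"][:,:,::-1].copy()
cv2.imwrite("pics/side10.png",cv2.resize(im[150:270,260:420],None,fx=4.5,fy=4.5))
E
```

```text
t 19.4 p [ 0.5916 -0.2648  0.0457] yaw 9.6 j6 0.88 tilt 0.11 F [ 0.3  0.6 -1.7] open 0.0351
.5909,-.2641,.045,9.6 -> [-0.06 -0.08  0.07] roll 0.0 rows 0.0
```

View pics/side10.png

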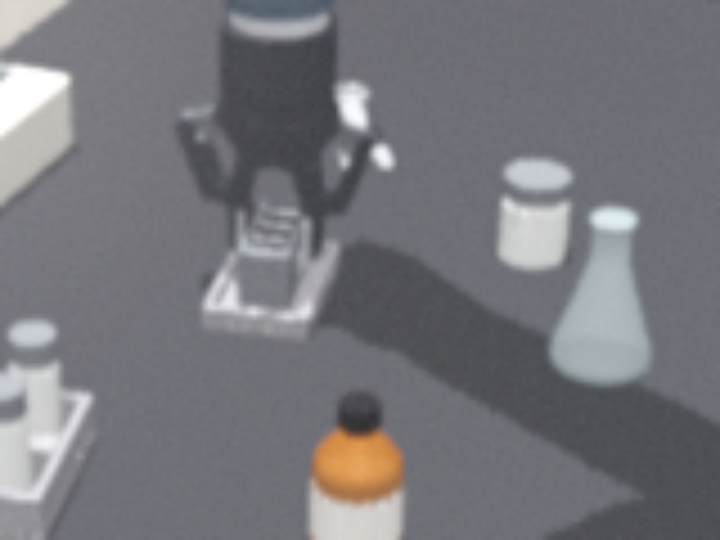

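Emit:
{"op": "carry_out", "data": {"increments": [[0,0,0.1,0,-1],[0,0,0.1,0,1],[0,0,0.1,0,1],[0,0,0.1,0,1],[0,0,0.1,0,1],[0,0,0.1,0,1],[0,0,0.1,0,1],[0,0,0.1,0,1],[0,0,0.1,0,1],[0,0,-2,0,1],[0,0,-5,0,1],[0,0,-8.5,0,1],[0,0,-11.5,0,1],[0,0,-11.5,0,1],[0,0,-11.5,0,1],[0,0,-11.5,0,1],[0,0,-11.5,0,1]]}}

```text
t: 20.87
eef_pos: [0.5899, -0.2638, 0.1581]
orientation: [-0.001, 0.996, 0.084, -0.001]
wrist_force: [-0.3, 0.3, 0.0]
opening: 0.0856
```

```bash
python3 pl.py .4471,-.3919,.16,-5.2; python3 - <<'E'
from fit import *
d=cam("side"); im=d["color"][:,:,::-1].copy()
cv2.imwrite("pics/side11.png",cv2.resize(im[150:270,260:420],None,fx=4.5,fy=4.5))
E
```

```text
t 20.87 p [ 0.5899 -0.2638  0.1581] yaw 9.6 j6 0.88 tilt 0.17 F [-0.3  0.3  0. ] open 0.0856
.4471,-.3919,.16,-5.2 -> [-16.22  10.24  -0.17] roll 14.8 rows 4.6
```

View pics/side11.png

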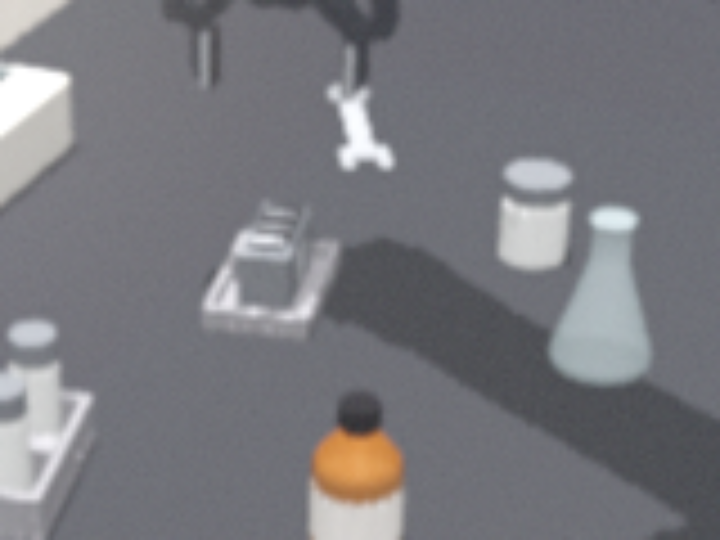

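Emit:
{"op": "carry_out", "data": {"increments": [[-2.5,1.6,0,3,1],[-5.5,3.5,0,6,1],[-8.5,5.4,0,9,1],[-11.5,7.3,0,12,1],[-14,8.8,0,14,1],[-15.7,9.8,0,14.8,1],[-16.3,10.2,0,14.8,1],[-16.3,10.2,0,14.8,1],[-16.3,10.2,0,14.8,1],[-16.3,10.2,0,14.8,1],[-16.3,10.2,0,14.8,1],[-16.3,10.2,0,14.8,1]]}}

```text
t: 21.92
eef_pos: [0.4481, -0.3913, 0.1596]
orientation: [-0.0, 0.999, -0.044, 0.0]
wrist_force: [-0.8, -0.1, -0.0]
opening: 0.0852
```

```bash
python3 pl.py .4471,-.3919,.048,-5.2; python3 - <<'E'
from fit import *
d=cam("side"); im=d["color"][:,:,::-1].copy()
cv2.imwrite("pics/side12.png",cv2.resize(im[150:270,260:420],None,fx=4.5,fy=4.5))
E
```

```text
t 21.92 p [ 0.4481 -0.3913  0.1596] yaw -5.1 j6 0.83 tilt 0.02 F [-0.8 -0.1 -0. ] open 0.0852
.4471,-.3919,.048,-5.2 -> [-0.09  0.08 11.16] roll 0.1 rows 2.7
```

View pics/side12.png

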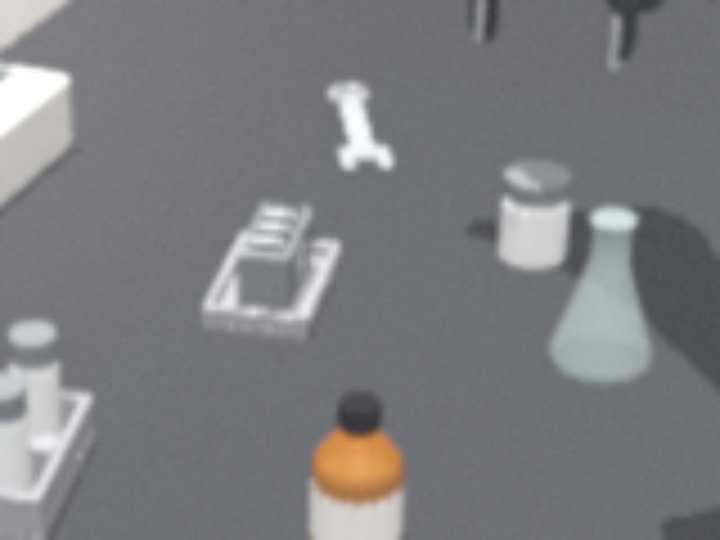

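Emit:
{"op": "carry_out", "data": {"increments": [[-0.05,0.05,2.5,0,1],[-0.05,0.05,5,0,1],[-0.05,0.05,7.5,0,1],[-0.05,0.05,9.5,0,1],[-0.05,0.05,10.7,0,1],[-0.05,0.05,11.2,0,1],[-0.05,0.05,11.2,0,1],[-0.05,0.05,11.2,0,1],[-0.05,0.05,11.2,0,1],[-0.05,0.05,11.2,0,-1],[-0.05,0.05,11.2,0,-1],[-0.05,0.05,11.2,0,-1],[-0.05,0.05,11.2,0,-1],[-0.05,0.05,11.2,0,-1],[-0.05,0.05,11.2,0,-1],[-0.05,0.05,11.2,0,-1],[-0.05,0.05,11.2,0,-1],[-0.05,0.05,11.2,0,-1]], "force": 35}}

```text
t: 23.47
eef_pos: [0.4472, -0.3931, 0.0486]
orientation: [0.001, 0.999, -0.045, 0.001]
wrist_force: [0.4, 1.2, 5.9]
opening: 0.045
```

```bash
python3 pl.py .4471,-.3919,.2,-5.2 .53,-.09,.2,-5.2 .609,.2135,.2,-5.2; python3 - <<'E'
from fit import *
d=cam("side"); im=d["color"][:,:,::-1].copy()
cv2.imwrite("pics/side13.png",cv2.resize(im[150:270,260:420],None,fx=4.5,fy=4.5))
E
```

```text
t 23.47 p [ 0.4472 -0.3931  0.0486] yaw -5.2 j6 0.83 tilt 0.1 F [0.4 1.2 5.9] open 0.045
.4471,-.3919,.2,-5.2 -> [  0.    -0.11 -15.14] roll 0.0 rows 3.6
.53,-.09,.2,-5.2 -> [  5.52 -30.92 -15.16] roll 0.0 rows 8.4
.609,.2135,.2,-5.2 -> [ 10.64 -61.86 -15.18] roll 0.0 rows 15.5
```

View pics/side13.png

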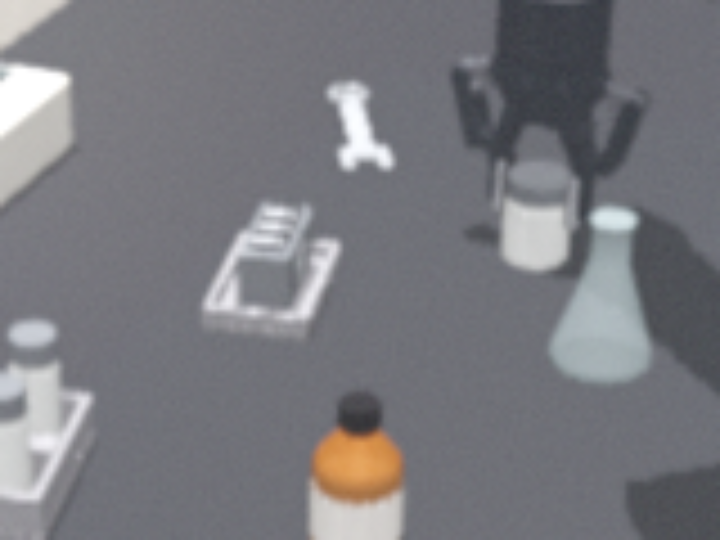

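Emit:
{"op": "carry_out", "data": {"increments": [[0,0,-2,0,-1],[0,0,-5,0,-1],[0,0,-9,0,-1],[0,0,-12.5,0,-1],[0,0,-15,0,-1],[0.2,-1.1,-15.15,0,-1],[0.6,-3.5,-15.15,0,-1],[1.1,-6.5,-15.15,0,-1],[1.6,-9.5,-15.15,0,-1],[2.1,-12.5,-15.15,0,-1],[2.6,-15.5,-15.15,0,-1],[3.1,-18.5,-15.15,0,-1],[3.6,-21.5,-15.15,0,-1],[4.1,-24.5,-15.15,0,-1],[4.6,-27.2,-15.15,0,-1],[5,-29.5,-15.15,0,-1],[5.3,-31,-15.15,0,-1],[5.3,-31,-15.15,0,-1]]}}

```text
t: 25.02
eef_pos: [0.527, -0.0853, 0.1979]
orientation: [-0.001, 0.999, -0.043, -0.001]
wrist_force: [-0.3, -0.6, -0.6]
opening: 0.0451
```

Emit:
{"op": "carry_out", "data": {"increments": [[0.2,-1.1,0,0,-1],[0.6,-3.5,0,0,-1],[1.1,-6.5,0,0,-1],[1.6,-9.5,0,0,-1],[2.1,-12.5,0,0,-1],[2.6,-15.5,0,0,-1],[3.1,-18.5,0,0,-1],[3.6,-21.5,0,0,-1],[4.1,-24.5,0,0,-1],[4.6,-27.2,0,0,-1],[5,-29.5,0,0,-1],[5.3,-30.8,0,0,-1],[5.3,-30.8,0,0,-1],[5.3,-30.8,0,0,-1],[5.3,-30.8,0,0,-1],[5.3,-30.8,0,0,-1]]}}

```text
t: 26.35
eef_pos: [0.6079, 0.2119, 0.1991]
orientation: [0.0, 0.999, -0.046, -0.0]
wrist_force: [-0.3, -0.3, -1.1]
opening: 0.0449
```

```bash
python3 pl.py .609,.2135,.0555,-5.2; python3 - <<'E'
from fit import *
d=cam("side"); im=d["color"][:,:,::-1].copy()
cv2.imwrite("pics/side14.png",cv2.resize(im[150:400,160:420],None,fx=2.4,fy=2.4))
E
```

```text
t 26.35 p [0.6079 0.2119 0.1991] yaw -5.3 j6 1.9 tilt 0.05 F [-0.3 -0.3 -1.1] open 0.0449
.609,.2135,.0555,-5.2 -> [ 0.1  -0.17 14.36] roll -0.1 rows 3.4
```

View pics/side14.png

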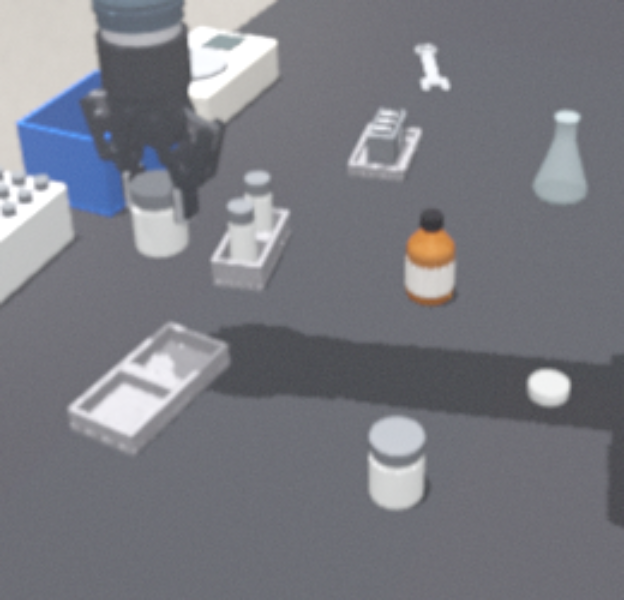

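Emit:
{"op": "carry_out", "data": {"increments": [[0.05,-0.12,2.5,0,-1],[0.05,-0.12,5.5,0,-1],[0.05,-0.12,8.5,0,-1],[0.05,-0.12,11,0,-1],[0.05,-0.12,12.8,0,-1],[0.05,-0.12,13.8,0,-1],[0.05,-0.12,14.3,0,-1],[0.05,-0.12,14.3,0,-1],[0.05,-0.12,14.3,0,-1],[0.05,-0.12,14.3,0,-1],[0.05,-0.12,14.3,0,-1],[0.05,-0.12,14.3,0,-1]]}}

```text
t: 27.4
eef_pos: [0.6096, 0.2146, 0.0573]
orientation: [-0.0, 0.999, -0.045, 0.001]
wrist_force: [-0.2, 0.2, -0.0]
opening: 0.0454
```

```bash
python3 pl.py .609,.2135,.0555,-5.2; python3 - <<'E'
from fit import *
d=cam("side"); im=d["color"][:,:,::-1].copy()
cv2.imwrite("pics/side15.png",cv2.resize(im[150:400,160:420],None,fx=2.4,fy=2.4))
E
```

```text
t 27.4 p [0.6096 0.2146 0.0573] yaw -5.2 j6 1.9 tilt 0.11 F [-0.2  0.2 -0. ] open 0.0454
.609,.2135,.0555,-5.2 -> [-0.05  0.12  0.18] roll 0.0 rows 0.1
```

View pics/side15.png

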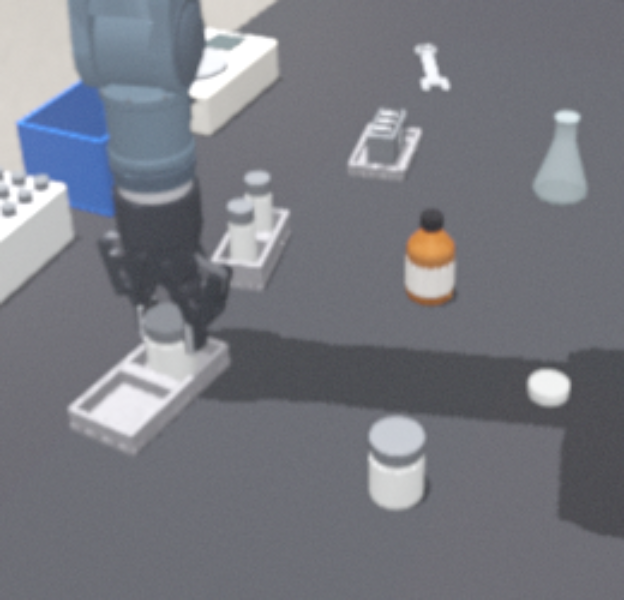

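Lower a touch, release, rise.

Emit:
{"op": "carry_out", "data": {"increments": [[0,0.08,0.2,0,-1],[0,0.08,0.2,0,-1],[0,0.08,0.2,0,1],[0,0.08,0.2,0,1],[0,0.08,0.2,0,1],[0,0.08,0.2,0,1],[0,0.08,0.2,0,1],[0,0.08,0.2,0,1],[0,0.08,0.2,0,1],[0,0.08,0.2,0,1],[0,0.08,-2,0,1],[0,0.08,-5,0,1],[0,0.08,-9,0,1],[0,0.08,-11,0,1],[0,0.08,-11,0,1],[0,0.08,-11,0,1],[0,0.08,-11,0,1]]}}

```text
t: 28.87
eef_pos: [0.6082, 0.2135, 0.1653]
orientation: [0.0, 0.999, -0.045, -0.001]
wrist_force: [-0.2, -0.1, 0.3]
opening: 0.0855
```

```bash
python3 pl.py .3561,.2735,.165,-5.2; python3 - <<'E'
from fit import *
d=cam("side"); im=d["color"][:,:,::-1].copy()
cv2.imwrite("pics/side16.png",cv2.resize(im[150:400,160:420],None,fx=2.4,fy=2.4))
E
```

```text
t 28.87 p [0.6082 0.2135 0.1653] yaw -5.2 j6 1.9 tilt 0.08 F [-0.2 -0.1  0.3] open 0.0855
.3561,.2735,.165,-5.2 -> [-25.65  -3.7    0.06] roll 0.0 rows 6.2
```

View pics/side16.png

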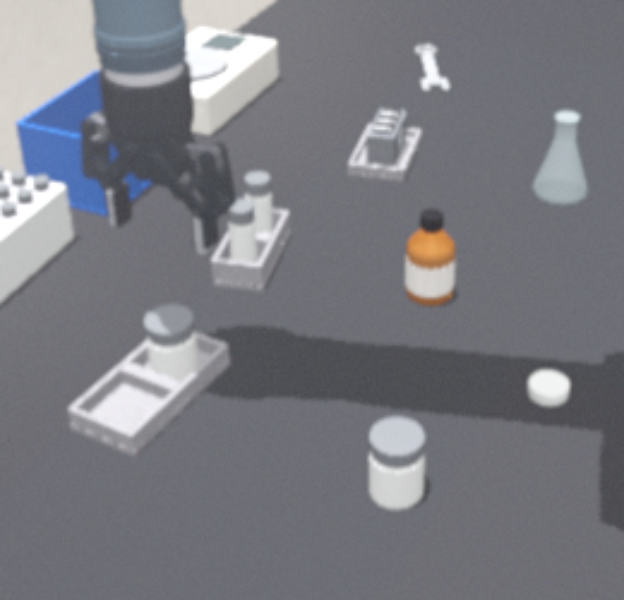

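Emit:
{"op": "carry_out", "data": {"increments": [[-3,-0.4,0,0,1],[-6.5,-0.9,0,0,1],[-10,-1.4,0,0,1],[-13.5,-1.9,0,0,1],[-17,-2.5,0,0,1],[-20.5,-3,0,0,1],[-23.5,-3.4,0,0,1],[-25.2,-3.7,0,0,1],[-25.7,-3.7,0,0,1],[-25.7,-3.7,0,0,1],[-25.7,-3.7,0,0,1],[-25.7,-3.7,0,0,1],[-25.7,-3.7,0,0,1],[-25.7,-3.7,0,0,1]]}}

```text
t: 30.08
eef_pos: [0.3572, 0.2736, 0.1662]
orientation: [-0.0, 0.999, -0.046, 0.0]
wrist_force: [-0.1, -0.4, 0.3]
opening: 0.0851
```

```bash
python3 pl.py .3561,.2735,.048,-5.2; python3 - <<'E'
from fit import *
d=cam("side"); im=d["color"][:,:,::-1].copy()
cv2.imwrite("pics/side17.png",cv2.resize(im[150:400,160:420],None,fx=2.4,fy=2.4))
E
```

```text
t 30.08 p [0.3572 0.2736 0.1662] yaw -5.3 j6 2.18 tilt 0.02 F [-0.1 -0.4  0.3] open 0.0851
.3561,.2735,.048,-5.2 -> [-0.11  0.02 11.82] roll -0.1 rows 2.8
```

View pics/side17.png

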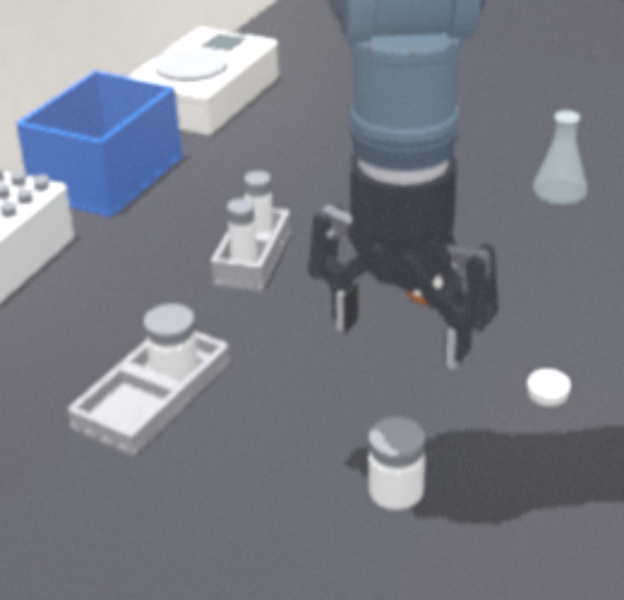

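Emit:
{"op": "carry_out", "data": {"increments": [[-0.05,0,2.5,0,1],[-0.05,0,5,0,1],[-0.05,0,7.5,0,1],[-0.05,0,9.7,0,1],[-0.05,0,11.2,0,1],[-0.05,0,11.8,0,1],[-0.05,0,11.8,0,1],[-0.05,0,11.8,0,1],[-0.05,0,11.8,0,1],[-0.05,0,11.8,0,-1],[-0.05,0,11.8,0,-1],[-0.05,0,11.8,0,-1],[-0.05,0,11.8,0,-1],[-0.05,0,11.8,0,-1],[-0.05,0,11.8,0,-1],[-0.05,0,11.8,0,-1],[-0.05,0,11.8,0,-1],[-0.05,0,11.8,0,-1]]}}

```text
t: 31.63
eef_pos: [0.3565, 0.2741, 0.0492]
orientation: [-0.0, 0.999, -0.045, 0.001]
wrist_force: [-0.2, -1.0, 5.5]
opening: 0.0454
```

```bash
python3 pl.py  .6158,.2881,.19,-5.2
```

```text
t 31.63 p [0.3565 0.2741 0.0492] yaw -5.2 j6 2.18 tilt 0.11 F [-0.2 -1.   5.5] open 0.0454
.6158,.2881,.19,-5.2 -> [ 25.73  -3.75 -14.03] roll 0.0 rows 7.1
```

Emit:
{"op": "carry_out", "data": {"increments": [[0,0,-2,0,-1],[0,0,-5,0,-1],[0,0,-9,0,-1],[0,0,-12.5,0,-1],[1,-0.1,-14,0,-1],[3.5,-0.5,-14,0,-1],[6.5,-0.9,-14,0,-1],[9.5,-1.4,-14,0,-1],[12.5,-1.8,-14,0,-1],[15.5,-2.3,-14,0,-1],[18.5,-2.7,-14,0,-1],[21.5,-3.1,-14,0,-1],[24,-3.5,-14,0,-1],[25.4,-3.7,-14,0,-1],[25.7,-3.75,-14,0,-1],[25.7,-3.75,-14,0,-1],[25.7,-3.75,-14,0,-1],[25.7,-3.75,-14,0,-1],[25.7,-3.75,-14,0,-1]]}}

```text
t: 33.22
eef_pos: [0.6138, 0.288, 0.1886]
orientation: [0.0, 0.999, -0.045, -0.0]
wrist_force: [0.1, 0.9, -1.6]
opening: 0.045
```

```bash
python3 pl.py  .6158,.2881,.056,-5.2; python3 - <<'E'
from fit import *
d=cam("side"); im=d["color"][:,:,::-1].copy()
cv2.imwrite("pics/side18.png",cv2.resize(im[150:400,160:420],None,fx=2.4,fy=2.4))
E
```

```text
t 33.22 p [0.6138 0.288  0.1886] yaw -5.2 j6 2.01 tilt 0.03 F [ 0.1  0.9 -1.6] open 0.045
.6158,.2881,.056,-5.2 -> [ 0.2  -0.03 13.26] roll 0.0 rows 3.2
```

View pics/side18.png

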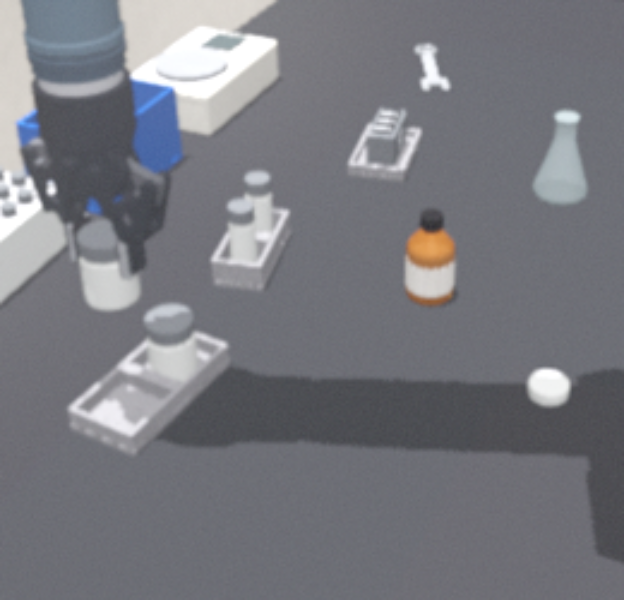

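Emit:
{"op": "carry_out", "data": {"increments": [[0.1,0,2.5,0,-1],[0.1,0,5,0,-1],[0.1,0,7.7,0,-1],[0.1,0,10,0,-1],[0.1,0,11.7,0,-1],[0.1,0,12.8,0,-1],[0.1,0,13.2,0,-1],[0.1,0,13.2,0,-1],[0.1,0,13.2,0,-1],[0.1,0,13.2,0,-1],[0.1,0,13.2,0,-1],[0.1,0,13.2,0,-1]]}}

```text
t: 34.27
eef_pos: [0.6166, 0.288, 0.0571]
orientation: [-0.0, 0.999, -0.045, 0.001]
wrist_force: [-0.4, 0.0, -0.3]
opening: 0.045
```

```bash
python3 pl.py  .6158,.2881,.056,-5.2; python3 - <<'E'
from fit import *
d=cam("side"); im=d["color"][:,:,::-1].copy()
cv2.imwrite("pics/side19.png",cv2.resize(im[150:400,160:420],None,fx=2.4,fy=2.4))
E
```

```text
t 34.27 p [0.6166 0.288  0.0571] yaw -5.2 j6 2.01 tilt 0.09 F [-0.4  0.  -0.3] open 0.045
.6158,.2881,.056,-5.2 -> [-0.08 -0.    0.11] roll 0.0 rows 0.0
```

View pics/side19.png

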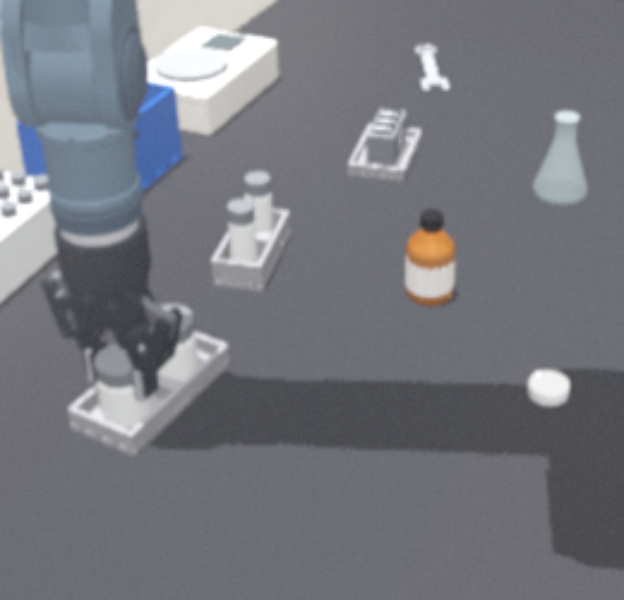

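Emit:
{"op": "carry_out", "data": {"increments": [[-0.05,0,0.15,0,-1],[-0.05,0,0.15,0,1],[-0.05,0,0.15,0,1],[-0.05,0,0.15,0,1],[-0.05,0,0.15,0,1],[-0.05,0,0.15,0,1],[-0.05,0,0.15,0,1],[-0.05,0,0.15,0,1],[-0.05,0,0.15,0,1],[-0.05,0,-2,0,1],[-0.05,0,-5,0,1],[-0.05,0,-9,0,1],[-0.05,0,-13,0,1],[-2,-1,-15,0,1],[-5,-3,-15,0,1],[-8,-5,-15,0,1],[-11,-7,-15,0,1],[-14,-9,-15,0,1],[-17,-11,-15,0,1],[-17,-11,-15,0,1]]}}

```text
t: 35.98
eef_pos: [0.4513, 0.4163, 0.2066]
orientation: [-0.001, 0.999, -0.042, -0.001]
wrist_force: [-0.8, -0.9, -0.1]
opening: 0.0857
```

```bash
python3 pl.py; cat > chk.py <<'E'
from fit import *
import pickle
d0=pickle.load(open("p0.pkl","rb"))
d=cam("top"); s=cam("side")
P=dict(vr=(.6367,.01,.2058),jr=(.6124,.2508,-.0905),tr=(.5909,-.2641,.1678))
def bay(r,y): x0,y0,a=P[r]; return [x0-np.sin(a)*y,y0+np.cos(a)*y]
L=dict(va=(lambda p:cyl(p,.014,.08,.006),bay('vr',.03)),vb=(lambda p:cyl(p,.014,.08,.006),bay('vr',-.03)),
 ja=(lambda p:cyl(p,.023,.062,.006),bay('jr',.0375)),jb=(lambda p:cyl(p,.023,.062,.006),bay('jr',-.0375)),
 cas=(lambda p:box(p,.076,.036,.045,.006),[.5909,-.2641,.1678+np.pi/2]))
C=cloud(d)
for k,(m,p) in L.items():
    h=.086 if k[0]=='v' else .068 if k[0]=='j' else .051
    M=(np.hypot(C[:,:,0]-p[0],C[:,:,1]-p[1])<.05)&(abs(C[:,:,2]-h)<.012)
    Q=C[M]; print(k,"n",M.sum(),"mid",((Q.min(0)+Q.max(0))/2-[*p,0][:2]+[0] if 0 else ((Q.min(0)+Q.max(0))/2)[:2]-p[:2]).round(4),"z",np.median(Q[:,2]).round(4))
a=d["color"][:,:,::-1].copy(); b=s["color"][:,:,::-1].copy()
for img,c in((a,d),(b,s)):
    for k,(m,p) in L.items():
        q=cv2.convexHull(proj(c,m(p)).astype(np.float32)); cv2.polylines(img,[(q*16).astype(np.int32)],True,(0,255,0),1,cv2.LINE_AA,4)
cv2.imwrite("pics/end_top.png",cv2.resize(a[160:330,120:500],None,fx=2.1,fy=2.1)); cv2.imwrite("pics/end_side.png",cv2.resize(b[150:400,160:420],None,fx=2.4,fy=2.4))
p,c=fit(d,REA,[.4322,-.0067]); print("rea",p.round(4),c)
E
python3 chk.py
```

```text
t 35.98 p [0.4513 0.4163 0.2066] yaw -4.8 j6 2.29 tilt 0.2 F [-0.8 -0.9 -0.1] open 0.0857
va n 110 mid [-0.0025 -0.0203] z 0.0851
vb n 126 mid [-0.0049  0.0165] z 0.0853
ja n 288 mid [-0.0027 -0.0037] z 0.067
jb n 297 mid [-0.0013  0.0142] z 0.0671
cas n 454 mid [-0.0026  0.0038] z 0.0513
rea [ 0.4322 -0.0067] 13.327272962698235
```

View pics/end_top.png

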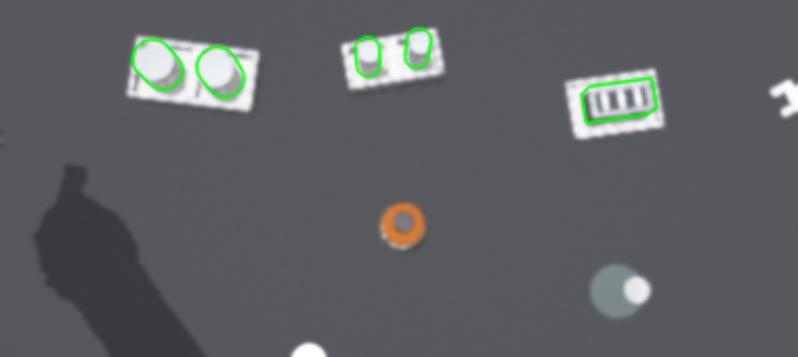

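View pics/end_side.png

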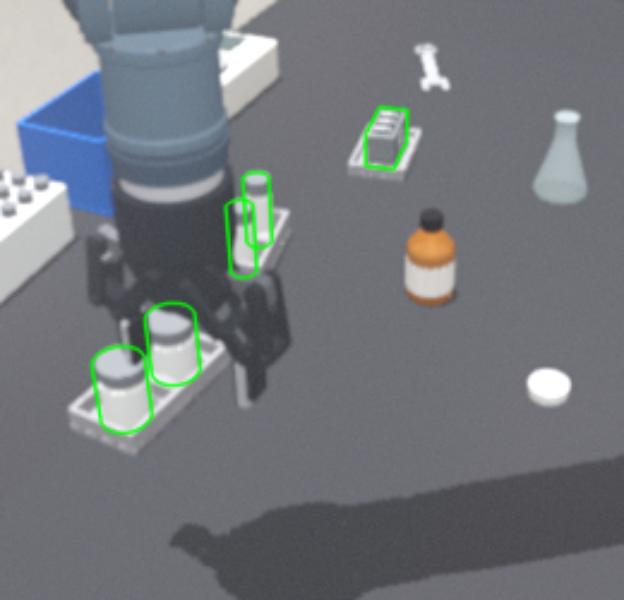

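```bash
sed -i "s/<.05)&/<(.027 if k[0]=='v' else .034 if k[0]=='j' else .05))\&/" chk.py; python3 chk.py; python3 pl.py; python3 - <<'E'
from rig import *
print(hand_in())
E
```

```text
va n 109 mid [-0.0028 -0.0035] z 0.0853
vb n 107 mid [-0.0027 -0.0026] z 0.0861
ja n 290 mid [-0.0032 -0.0043] z 0.0672
jb n 289 mid [-0.0022  0.0016] z 0.0675
cas n 454 mid [-0.002   0.0039] z 0.0508
rea [ 0.4322 -0.0067] 13.240365497877038
t 36.18 p [0.4573 0.4123 0.2064] yaw -5.2 j6 2.29 tilt 0.04 F [ 0.7 -0.4  1.1] open 0.0852
the job is handed in; nothing more can be done
None
```

The job is done and handed in at about 36 s. Both vials stand in the vial rack and both jars in the jar rack, one to a bay. The cassette lies flat in its tray, rollers up and lengthwise.

- **Placement:** in the last top-camera measurement every piece was within about 5 mm of its bay or tray centre. The tops were at the heights expected if they rest on the floors (vials 85–86 mm, jars 67 mm, cassette 51 mm). Overlays in both cameras agreed with this.
- **Bystanders:** the reagent bottle measured exactly where it started. The flask was not measured numerically, but it looked upright and unmoved in the pictures.
- **Arm:** it was clear of everything with the gripper open at hand-in.
- **A check that disagreed:** my first final check showed offsets of 14–20 mm for three pieces. The search window had taken in the neighbouring bay; narrowing it gave the figures above.

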